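# Load the raclette heater and swing the holder in

### The arm

A 6-joint arm with a two-finger parallel gripper is mounted at the origin on the work surface. World frame = base frame: x ahead of the robot, y to its left, z up, the work surface at z = 0. Lengths are in m, angles in rad, forces in N, time in s.
With the tool pointing down it reaches from about 0.3 to 0.85 m from the base axis. Payload 5.4 kg.
Tool frame: the origin (TCP) lies midway between the tips of the shut fingers; the grasp point (between the pads) lies 19 mm behind it; z points along the fingers, y is the direction in which the jaws open and shut (so a half turn about z gives the same grasp; the last joint's range is limited). The gripper opens to 85 mm and grips with 20 to 120 N. Pads are 22 mm wide; open, the fingers measure 114 mm over their backs; the gripper's body (76 mm by 85 mm) begins 54 mm behind the grasp point. The pads swing forward as they close: fully open they stand 13 mm farther back than shut.
Start: joints at [-1.529, 0.158, 1.597, -0, 1.386, -0.21], TCP at [0.143, -0.557, 0.231] pointing down, gripper open.
Joint ranges: [-2.91, 2.91], [-0.94, 2.29], [0.18, 2.7], [-1.29, 4.43], [0.17, 2.64], [-3, 3]. Speed limits (rad/s): [2.57, 2.57, 3.14, 3.14, 3.14, 3.14].

### API

Orientations are given as [roll, pitch, yaw] about the fixed x, y, z axes, in that order (R = Rz(yaw) Ry(pitch) Rx(roll)).
In Python, from station import arm gives the robot as it stands. The module is installed in compiled form; this text tells all that it offers.
- The arm moves only by the tool play_rows, never from a script. Its argument "targets" is a list of rows, each a list of 7 numbers: the turn, a rotation vector about the tool's x, y, z scaled (see below), then the shift along the tool's x, y, z scaled (see below), then the gripper's target within -1 to 1 (shut at 1, half-way at 0, fully open at -1). In form: [[wx, wy, wz, tx, ty, tz, gripper], ...]. A call has 1 to 8 rows; each row shifts and turns the pose as measured when the row begins, along the tool's axes as they then stand; what a row does not reach is not made up. The controller multiplies each number of a shift by 0.1 m and each number of a turn by 45 degrees. A row lasts 1/10 s, in which the tool goes at most 50 mm and 8.59 degrees, less where a joint would pass 70% of its speed; a pose out of reach is approached as far as the arm can. A call with a number of a shift or a turn outside -1 to 1 is refused whole. A call with a gripper value outside its range is refused whole. The fingers move at their own pace and stop on an object; "grip_force" is the grip in N (left out, the last holds). Time passes only in rows, so rows that do not move let the fingers close. It gives the time, the measured TCP pose, the force and the opening at its end, in the units of the state.
- arm.read_state(): the state, without advancing time (a new reading comes with each control period).
- arm.snapshot(name): name is "side" or "top" or "wrist"; returns a dict with "pixels" (420x560x3 uint8, blue, green, red), "fx", "fy", "cx", "cy" (pixels), "eye" and "rotation" of the camera in the world. Camera axes: x right, y down, z forward; pixel columns grow to the right and rows downward; lengths in m; the calibration is good to about 2 mm. A picture is of the moment at which its call begins. There is no depth.
- arm.job_done(): hands the job in, once; it reports no verdict.
Trained networks look in a picture, given as the dict that the camera call returned (one of the last four; its "shot" number tells which), for a name from the list of things; names that differ only in an ending like _2 or _b are one class to them, and where a whole thing is asked for, a point or a joint stands for the part that bears it (a point fixed in the world has none). Each returns a list of dicts, best first, with "conf" (0 to 1); they miss things now and then, are a little off and sometimes report something else, mostly with a low value. They report only what shows in the picture. A call takes as long as a camera call. They do not tell look-alikes from the thing itself.
- arm.recognise(name, picture): "location" ([x, y, z] in m, in world coordinates, good to about 4 mm: the middle of the surface that is visible of it).
The state is a dict: "clock": time; "joint_positions": joint angles; "joint_velocities": joint speeds; "tau": joint torques, N m; "tcp_pos": TCP position; "tcp_rot": TCP orientation; "force": force on the tool from outside, world axes, zero at the start; "torque": the same for the moment, N m; "gripper_width": finger opening in m.
Only numpy, scipy, OpenCV 4.12 (cv2) and the standard library are available. Lean on these libraries where they do the work, as an engineer would, in place of code of your own. Each camera call takes 0.05 s, during which the arm holds its last target.

### The job

Get the raclette heater ready: swing its empty holder all the way out from under the hood, set the brown-rind yellow cheese portion from the sloping riser down gently in the holder's pan, flat and inside the rim with its cut face up, and then swing the loaded holder back under the hood until it is fully home. Do not bump the hood, slam or fling the holder, or drop the cheese, and leave the other cheeses, glasses and utensils where they are.

Things in the scene. Friction and masses are not known exactly. Their poses are not given: they have to be found in the camera images.
- pivot (a point): Point on the vertical column axis of the heater, about which the holder swings, level with the pan floor (70 mm above the table). The heater is fixed but stands differently each time: steel base plate 200 x 290 mm, top 22 mm above the table; vertical column 26 mm in diameter, 337 mm tall. The axes are the heater's: its -y axis points from the column along the hood (where the parked holder lies too), its -x axis is the side to which the holder swings out.
- holder (a joint): Swing of the holder about the column, rad: 0 = fully home right under the hood (end stop), 1.45 = fully out (end stop); seen from above it swings out clockwise, that is from the heater's -y axis towards its -x axis. It starts somewhere between 0 and 0.5. Friction of about 1 N at the handle, no spring: it stays where it is left, without coasting far.
- pan (a point): Centre of the pan's floor on the swinging holder, 147 mm from the column axis, floor 70 mm above the table. -y of this frame points from the column out to the handle, z up. Steel pan, inner 168 mm (along y) x 78 mm (along x), with a rim 14 mm high and 4 mm thick.
- handle (a point): Middle of the holder's black round handle, 285 mm from the column axis, 74 mm above the table. The handle is a level rod along y of this frame (-y outward), 20 mm in diameter, from 252 to 318 mm from the column axis. A light sideways push on it swings the holder; below it lies only the base plate.
- hood_end (a point): Middle of the outer end of the fixed grey heater hood, at its underside, 215 mm above the table; axes as the heater's. The hood reaches from here 215 mm back to the column, is 120 mm wide and 46 mm thick (top 261 mm above the table; the column with its sleeve rises to 337 mm). Home, the handle sticks out past it, but a gripper held upright there strikes it. Stone cold.
- cheese_center (a point): Centre of the cheese portion to load: pale yellow paste, brown rind on its underside and two ends. A block 150 mm (its x) x 58 mm (its y) x 85 mm (its z, cut face up), 0.5 to 0.8 kg, rigid. Lies with its underside on the 30-degree slope of the riser, its long side running up the slope, in one of three places; the low end (its -x) is against the riser's lip.
- riser: Fixed wooden display riser, 340 mm wide (its y) and about 165 mm deep, origin on the table under its middle. Its board slopes 30 degrees, low edge to its -x; the board's top is 85 mm above the table at the middle, from 38 mm at the low edge to 132 mm at the high edge. The lip at the low edge rises 20 mm from the board. The three places are about 105 mm apart along its y.
- orange_cheese_center (a point): Centre of another portion on the riser, orange with dark red rind, 150 x 46 x 70 mm; leave alone.
- white_cheese_center (a point): Centre of another portion on the riser, white, 150 x 46 x 66 mm; leave alone.
- glass_a: Clear tasting glass, 58 mm wide, 95 mm tall, origin under its foot; leave alone.
- glass_b: Greenish tasting glass, 58 mm wide, 95 mm tall, origin under its foot; leave alone.
- mill: Dark wooden pepper mill, 54 mm wide, 150 mm tall, origin under its foot; leave alone.
- bowl: Blue bowl, 110 mm wide, 45 mm tall, origin under its foot; leave alone.
- scraper: Raclette scraper knife, about 260 mm long and 18 mm high, origin under its middle, lying on a wooden board 14 mm thick in front of the riser; leave alone.
- iron: Cheese iron (sampling borer) with a T handle, about 120 mm long and 24 mm high, origin under the middle of its shank, lying on the table; leave alone.
Things that resemble listed ones, but are neither listed nor needed, are in the scene too. Leave any green look-alike of the part that bears cheese_center alone.

How it is judged:
By the outcome, as a careful person would: the job done as asked, in the order asked, and still so for the second after the job is handed in, with the robot touching nothing.
It also fails if it takes over 72 s, if anything falls off the work surface, if the arm or the gripper's body presses on something with over 40 N, if the wrist force passes 120 N, or if a joint passes its speed limit or range.

## Working session

There is one attempt and no reset: what is moved stays moved. The work goes in short steps, Python scripts to look and compute and a tool call to move; the robot and the scene stay as the last step left them, time stands still between calls to the robot, and variables do not carry over. Pictures are saved under pics/ and viewed, and the job is handed in when it is done.

Besides the shell and the picture viewer there is one more tool, called after "Request:" as name(argument=value, ...), one argument or row to a line, values as JSON. play_rows: Moves the arm, as the interface text tells. Shifts and turns lie within -1 to 1; 1 stands for 0.1 m of shift or 45 degrees of turn. Its arguments: {"type":"object","properties":{"targets":{"type":"array"},"grip_force":{"type":"number"}},"required":["targets"]}

```bash
mkdir -p pics; ls; cat > h.py <<'E'
import numpy as np, cv2
from station import arm
def snap(n,f):
    p=arm.snapshot(n); cv2.imwrite('pics/'+f+'.png',p['pixels']); return p
def ray(p,u,v):
    d=np.array([(u-p['cx'])/p['fx'],(v-p['cy'])/p['fy'],1.0]); return np.array(p['eye']),np.array(p['rotation'])@d
def onz(p,u,v,z):
    e,d=ray(p,u,v); return e+d*(z-e[2])/d[2]
def proj(p,X):
    c=np.array(p['rotation']).T@(np.array(X)-p['eye']); return c[0]/c[2]*p['fx']+p['cx'],c[1]/c[2]*p['fy']+p['cy']
E
python3 - <<'E'
from h import *
np.set_printoptions(precision=4,suppress=True)
for n in ['side','top','wrist']:
    p=snap(n,n+'0'); print(n,p['eye'],p['rotation'],p['fx'],p['cx'],p['cy'],p['shot'])
    for k in ['pivot','pan','handle','hood_end','cheese_center','riser','orange_cheese_center','white_cheese_center','glass_a','mill','bowl','scraper','iron']:
        r=arm.recognise(k,p); print(k,[(np.round(x['location'],3).tolist(),round(x['conf'],2)) for x in r])
print(arm.read_state())
E
```

```text
pics
side [ 0.9925 -0.934   1.1401] [-2.3296  0.0201  0.3688] 450.23153858772724 282.816698726502 209.81632607391066 1
pivot [([0.666, 0.13, 0.079], 0.75)]
pan [([0.625, 0.144, 0.07], 0.92)]
handle [([0.622, 0.149, 0.076], 0.64)]
hood_end [([0.665, 0.111, 0.257], 0.67)]
cheese_center [([0.833, -0.153, 0.059], 0.95)]
riser [([0.611, -0.392, 0.084], 0.64)]
orange_cheese_center [([0.529, -0.455, 0.137], 0.84)]
white_cheese_center [([0.57, -0.246, 0.132], 0.77), ([0.664, 0.133, 0.08], 0.71)]
glass_a [([0.708, -0.298, 0.064], 0.82), ([0.614, -0.394, 0.087], 0.71), ([0.632, 0.476, 0.088], 0.61)]
mill [([0.554, 0.482, 0.105], 0.48)]
bowl [([0.344, 0.273, 0.028], 0.85)]
scraper [([0.348, -0.319, 0.02], 0.64)]
iron [([0.409, -0.06, 0.016], 0.71)]
top [0.3158 0.0371 1.5275] [-2.9309  0.0033 -1.5445] 469.0932638841307 283.46226704025423 207.02197426891232 2
pivot [([0.63, 0.161, 0.243], 0.58), ([0.511, -0.426, 0.133], 0.58)]
pan [([0.575, 0.133, 0.072], 0.65)]
handle [([0.584, 0.134, 0.07], 0.76)]
hood_end [([0.648, 0.135, 0.261], 0.83)]
cheese_center [([0.522, -0.325, 0.15], 0.78), ([0.82, -0.
[... 497 characters left out ...]
3196] 351.28553450097024 280.47676302899475 203.69303663676928 3
pivot []
pan []
handle []
hood_end []
cheese_center []
riser []
orange_cheese_center []
white_cheese_center []
glass_a []
mill []
bowl []
scraper []
iron []
{'clock': 2.1, 'joint_positions': array([-1.5291,  0.1584,  1.597 ,  0.    ,  1.3862, -0.2101]), 'joint_velocities': array([ 0.0008, -0.0003, -0.0023, -0.0026,  0.0003,  0.0006]), 'tau': array([  0.0013, -39.6004, -33.1696,   0.    ,   0.0008,  -0.    ]), 'tcp_pos': array([ 0.1433, -0.5569,  0.2313]), 'tcp_rot': array([ 3.1416, -0.    ,  0.2518]), 'force': array([-0.0377,  0.0511, -0.1246]), 'torque': array([-0.0734,  0.0162,  0.0023]), 'gripper_width': 0.08527276053306519}
```

View images.

View pics/side0.png

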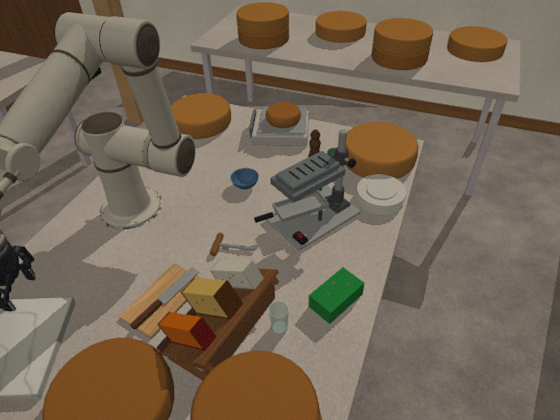

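View pics/top0.png

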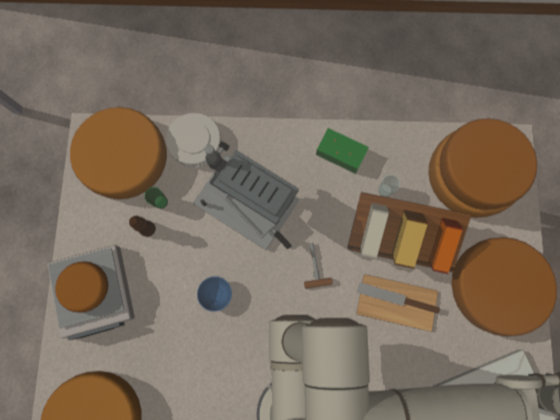

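View pics/wrist0.png

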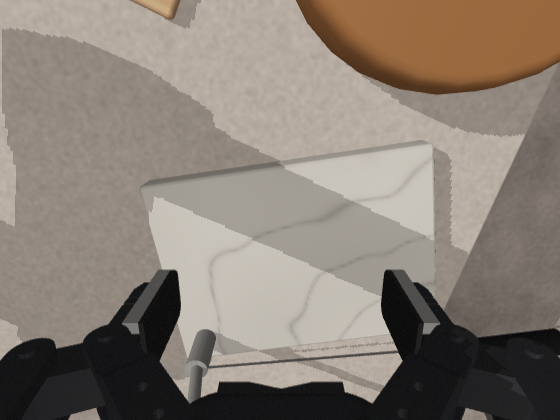

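```bash
cat > h.py <<'E'
import numpy as np, cv2
from scipy.spatial.transform import Rotation as Ro
np.set_printoptions(precision=4,suppress=True)
from station import arm
def save(p,f):
    cv2.imwrite('pics/'+f+'.png',p['pixels'])
    import pickle; pickle.dump(dict(p),open(f+'.pkl','wb'))
def snap(n,f):
    p=arm.snapshot(n); save(p,f); return p
def load(f):
    import pickle; return pickle.load(open(f+'.pkl','rb'))
def RR(p):
    r=np.array(p['rotation']); return r if r.shape==(3,3) else Ro.from_euler('xyz',r).as_matrix()
def ray(p,u,v):
    d=np.array([(u-p['cx'])/p['fx'],(v-p['cy'])/p['fy'],1.0]); return np.array(p['eye']),RR(p)@d
def onz(p,u,v,z):
    e,d=ray(p,u,v); return e+d*(z-e[2])/d[2]
def proj(p,X):
    c=RR(p).T@(np.array(X)-p['eye']); return np.array([c[0]/c[2]*p['fx']+p['cx'],c[1]/c[2]*p['fy']+p['cy']])
def crop(p,f,u0,v0,w,h,s,pts=[]):
    im=cv2.resize(p['pixels'][v0:v0+h,u0:u0+w],None,fx=s,fy=s,interpolation=cv2.INTER_CUBIC)
    for X in pts:
        a=(proj(p,X)-[u0,v0])*s; cv2.circle(im,tuple(int(x) for x in a),2,(255,0,255),-1)
    cv2.imwrite('pics/'+f+'.png',im)
E
python3 - <<'E'
from h import *
p=snap('top','top1'); s=snap('side','side1')
crop(p,'topA',180,120,133,133,4.5)
crop(p,'topB',340,180,150,112,5)
crop(s,'sideA',240,120,140,130,4.5)
crop(s,'sideB',140,240,160,120,5)
E
```

```text
(no output)
```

View pics/topA.png

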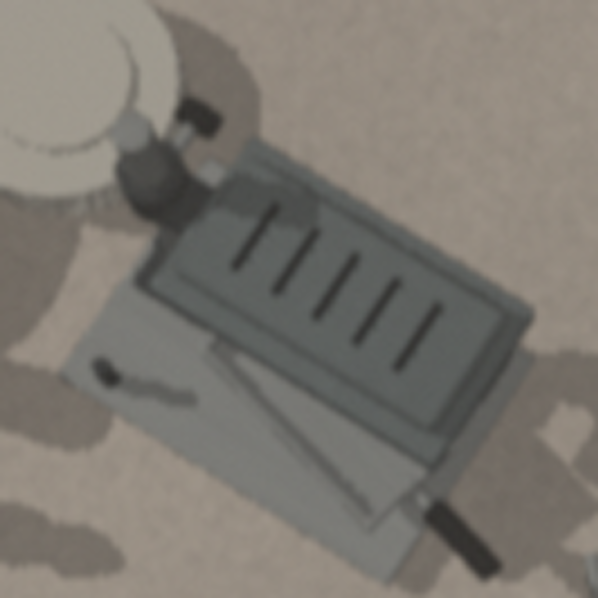

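View pics/topB.png

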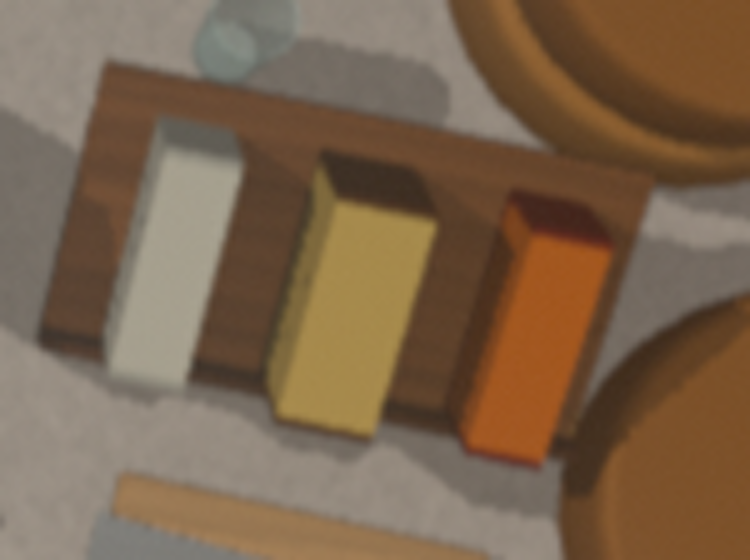

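View pics/sideA.png

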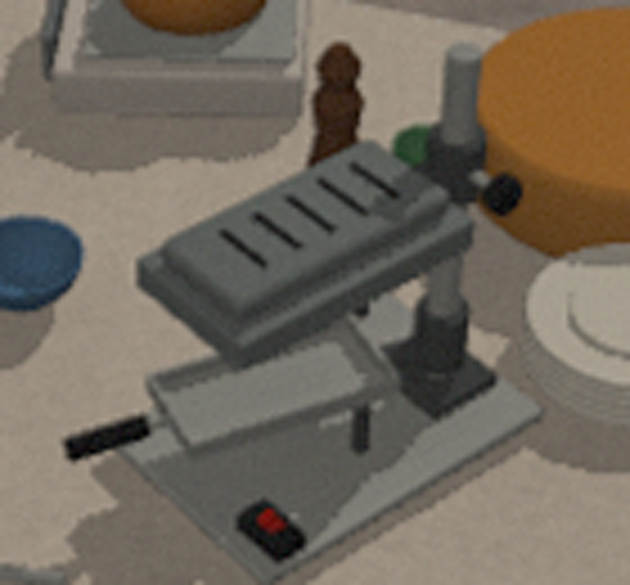

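View pics/sideB.png

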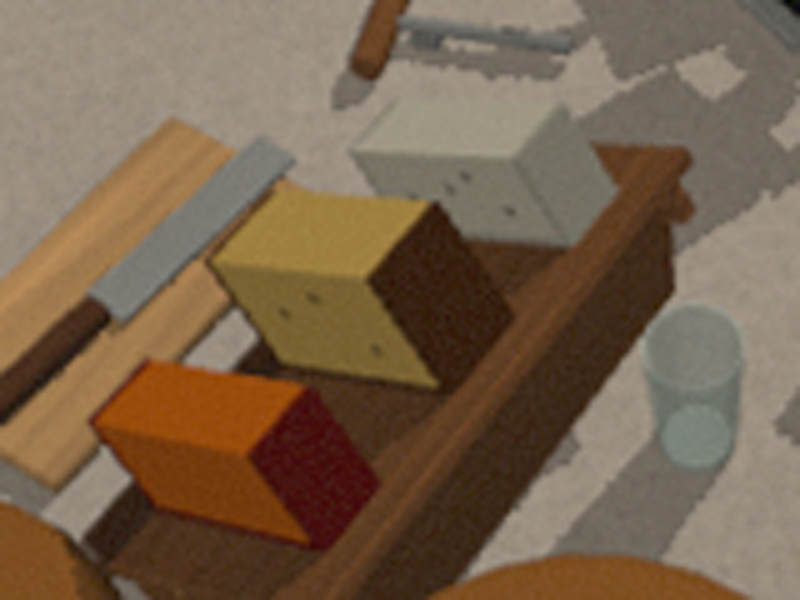

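```bash
cat > fit.py <<'E'
from h import *
from scipy.optimize import least_squares
p=load('top1'); s=load('side1')
def A(u,v): return np.array([180+u/4.5,120+v/4.5])
def B(u,v): return np.array([340+u/5,180+v/5])
def C(u,v): return np.array([240+u/4.5,120+v/4.5])
def D(u,v): return np.array([140+u/5,240+v/5])
L=[(p,A(130,130),(0,0,.337)),(s,C(462,54),(0,0,.337)),
   (p,A(437,466),(-.06,-.215,.215)),(s,C(237,360),(.06,-.215,.215)),(s,C(142,288),(-.06,-.215,.215))]
def hand(q,r):
    a=q[3]; return (-r*np.sin(a),-r*np.cos(a),.074)
def W(q,X):
    c,S=np.cos(q[2]),np.sin(q[2]); return np.array([q[0]+c*X[0]-S*X[1],q[1]+S*X[0]+c*X[1],X[2]])
def res(q):
    r=[proj(c,W(q,X))-uv for c,uv,X in L]
    for c,uv,rr in [(p,A(431,507),.252),(p,A(490,570),.318),(s,C(145,430),.252),(s,C(70,447),.318)]:
        r.append(proj(c,W(q,hand(q,rr)))-uv)
    return np.concatenate(r)
q=least_squares(res,[.7,.2,-1,.3]).x
print('heater',q,'yawdeg',np.degrees(q[2]),np.degrees(q[3])); print(res(q).reshape(-1,2))
for c,uv in [(p,A(130,130)),(s,C(462,54))]: print('coltop',onz(c,*uv,.337))
for c,u1,u2 in [(p,A(431,507),A(490,570)),(s,C(145,430),C(70,447))]: print('handle',onz(c,*u1,.074),onz(c,*u2,.074))
for k,r in [('handle',.285),('end',.318)]: print(k,W(q,hand(q,r)))
# out
for a in (q[3],1.45):
    print('pan',a,W(q,(-.147*np.sin(a),-.147*np.cos(a),.07)),'handle',W(q,(-.285*np.sin(a),-.285*np.cos(a),.074)))
print('hood corners',[W(q,(x,-.215,.215)) for x in(-.06,.06)])
# cheese: yaw phi about z, then tilt -30deg about y (x up the slope)
K=[(p,B(337,198),(1,1,1)),(p,B(437,217),(1,-1,1)),(p,B(372,437),(-1,-1,1)),(p,B(274,413),(-1,1,1)),
 (s,D(275,190),(-1,1,1)),(s,D(438,203),(1,1,1)),(s,D(368,276),(1,-1,1)),(s,D(211,261),(-1,-1,1)),(s,D(440,390),(1,-1,-1)),(s,D(513,316),(1,1,-1)),(s,D(280,365),(-1,-1,-1))]
def Rc(q): return Ro.from_euler('ZY',[q[3],-np.pi/6]).as_matrix()
def CW(q,k): return q[:3]+Rc(q)@(np.array(k)*[.075,.029,.0425])
def rc(q): return np.concatenate([proj(c,CW(q,k))-uv for c,uv,k in K])
qc=least_squares(rc,[.52,-.33,.13,0]).x
print('cheese',qc,np.degrees(qc[3])); print(rc(qc).reshape(-1,2))
np.save('fit.npy',np.r_[q,qc])
E
python3 fit.py
```

```text
heater [ 0.7191  0.2397 -0.5602  0.2444] yawdeg -32.09442346976867 14.002395241277782
[[ 4.0164  1.7251]
 [-1.2626  1.2496]
 [-8.3411 -2.3588]
 [ 6.6888  0.4095]
 [ 4.602  -3.4176]
 [ 2.1668  2.0112]
 [ 3.3384  3.5366]
 [-1.9887  0.2911]
 [-3.5894  2.0827]]
coltop [0.7237 0.2507 0.337 ]
coltop [0.721  0.2478 0.337 ]
handle [0.5438 0.0719 0.074 ] [0.5008 0.0298 0.074 ]
handle [0.5434 0.0686 0.074 ] [0.4974 0.0324 0.074 ]
handle [0.5138 0.0421 0.074 ]
end [0.49   0.0192 0.074 ]
pan 0.2443879001258831 [0.6132 0.1378 0.07  ] handle [0.5138 0.0421 0.074 ]
pan 1.45 [0.5861 0.3022 0.07  ] handle [0.4612 0.3609 0.074 ]
hood corners [array([0.5541, 0.0894, 0.215 ]), array([0.6557, 0.0257, 0.215 ])]
cheese [ 0.5279 -0.3312  0.122  -0.2004] -11.483665715028332
[[ 0.745  -1.3812]
 [ 0.6468 -0.7417]
 [-0.932   1.5617]
 [-0.5361  1.9749]
 [-0.591  -0.8307]
 [ 0.139  -0.4936]
 [ 0.1852  0.4293]
 [-1.5186 -0.8799]
 [ 1.9634  1.3791]
 [ 0.4662  0.4   ]
 [ 0.4145  0.2606]]
```

```bash
cat >> fit.py <<'E'
print('----')
for n,uv,c in [('topnear',A(437,466),p),('topfar',A(533,318),p),('topnear_in',A(138,285),p),('side+x',C(237,360),s),('side-x',C(142,288),s),('side+x in',C(470,235),s)]:
    print(n,onz(c,*uv,.215),onz(c,*uv,.24))
for n,uv,c in [('t',A(62,375),p),('t',A(388,583),p),('t',A(530,350),p),('s',C(540,410),s),('s',C(270,580),s),('s',C(125,452),s)]: print('base',n,onz(c,*uv,.022))
E
python3 fit.py | sed -n '/----/,$p'
```

```text
----
topnear [0.5479 0.0655 0.215 ] [0.5435 0.065  0.24  ]
topfar [0.6456 0.0069 0.215 ] [0.6394 0.0074 0.24  ]
topnear_in [0.661  0.2612 0.215 ] [0.6545 0.2569 0.24  ]
side+x [0.6359 0.0205 0.215 ] [ 0.6455 -0.0053  0.24  ]
side-x [0.5466 0.0687 0.215 ] [0.5586 0.0416 0.24  ]
side+x in [0.7481 0.2043 0.215 ] [0.7547 0.1735 0.24  ]
base t [0.6425 0.3457 0.022 ]
base t [0.4962 0.1023 0.022 ]
base t [0.67   0.0041 0.022 ]
base s [0.8087 0.246  0.022 ]
base s [0.6673 0.0024 0.022 ]
base s [0.5161 0.0892 0.022 ]
```

```bash
cat > plan.py <<'E'
from h import *
PIV=np.array([.722,.249]); YAW=np.radians(-31.0)
def pose():
    s=arm.read_state(); return np.array(s['tcp_pos']),Ro.from_euler('xyz',s['tcp_rot']),s
def tilted(az,t):
    """tool x horizontally along azimuth az (deg), body leaning t deg toward +az"""
    a,t=np.radians([az,t]); r=np.array([np.cos(a),np.sin(a),0]); u=np.array([0,0,1.])
    x=np.cos(t)*r-np.sin(t)*u; z=-np.sin(t)*r-np.cos(t)*u; y=np.cross(z,x)
    return Ro.from_matrix(np.c_[x,y,z])
def handle_pose(alpha,r=.29,t=30,z=.056,back=0.,side=0.):
    """straddle pose at holder angle alpha(rad)"""
    az=np.pi*1.5+YAW-alpha; R=tilted(np.degrees(az),t)
    rod=np.array([*(PIV+r*np.array([np.cos(az),np.sin(az)])),.074])
    return rod+R.apply([0,side,.019-back]),R
def rows(T,n,g,show=8,extra=0,p0=None,R0=None):
    """from measured pose to (pos,R) in n rows, straight world line; extra = added yaw deg (world) for long turns"""
    p,R,s=pose()
    if p0 is not None: p,R=p0,R0
    pt,Rt=T; rv=(Rt*R.inv()).as_rotvec()
    if extra:
        a=np.linalg.norm(rv); rv=rv/a*(a-2*np.pi)
    dp=(pt-p)/n; out=[]
    print('dist %.4f ang %.1f per row %.4f %.2f'%(np.linalg.norm(pt-p),np.degrees(np.linalg.norm(rv)),np.linalg.norm(dp),np.degrees(np.linalg.norm(rv))/n))
    for i in range(n):
        w=R.inv().apply(rv/n)/np.radians(45); t=R.inv().apply(dp)/.1
        if i<show: out.append([float(v) for v in np.round(np.r_[w,t,g],3)])
        R=Ro.from_rotvec(rv/n)*R
    print('['+', '.join(str(o) for o in out)+']')
E
python3 - <<'E'
from plan import *
T=handle_pose(.25,back=.12); print(T[0],T[1].as_euler('xyz'))
p,R,s=pose()
# first: rotate 110deg yaw, moving to (.3,-.25,.33)
A=(np.array([.32,-.22,.33]),Ro.from_euler('z',120,degrees=True)*R)
rows(A,16,.1,16)
E
```

```text
[0.4799 0.0096 0.1615] [-3.1416  0.5236 -2.3618]
dist 0.3930 ang 120.0 per row 0.0246 7.50
[[-0.0, -0.0, -0.167, 0.159, -0.176, -0.062, 0.1], [-0.0, -0.0, -0.167, 0.181, -0.154, -0.062, 0.1], [-0.0, -0.0, -0.167, 0.2, -0.129, -0.062, 0.1], [-0.0, -0.0, -0.167, 0.215, -0.102, -0.062, 0.1], [-0.0, -0.0, -0.167, 0.226, -0.073, -0.062, 0.1], [-0.0, -0.0, -0.167, 0.234, -0.043, -0.062, 0.1], [-0.0, -0.0, -0.167, 0.237, -0.012, -0.062, 0.1], [-0.0, -0.0, -0.167, 0.237, 0.019, -0.062, 0.1], [-0.0, -0.0, -0.167, 0.232, 0.05, -0.062, 0.1], [-0.0, -0.0, -0.167, 0.224, 0.08, -0.062, 0.1], [-0.0, -0.0, -0.167, 0.212, 0.108, -0.062, 0.1], [-0.0, -0.0, -0.167, 0.196, 0.135, -0.062, 0.1], [-0.0, -0.0, -0.167, 0.176, 0.159, -0.062, 0.1], [-0.0, -0.0, -0.167, 0.154, 0.181, -0.062, 0.1], [-0.0, -0.0, -0.167, 0.129, 0.2, -0.062, 0.1], [-0.0, -0.0, -0.167, 0.102, 0.215, -0.062, 0.1]]
```

Request:
play_rows(
  targets=[
    [0,0,-0.17,0.16,-0.18,-0.1,0.1],
    [0,0,-0.17,0.18,-0.15,-0.1,0.1],
    [0,0,-0.17,0.2,-0.13,-0.1,0.1],
    [0,0,-0.17,0.21,-0.1,-0.1,0.1],
    [0,0,-0.17,0.22,-0.07,-0.1,0.1],
    [0,0,-0.17,0.23,-0.04,-0.1,0.1],
    [0,0,-0.17,0.24,-0.01,-0.1,0.1],
    [0,0,-0.17,0.24,0.02,-0.1,0.1],
  ],
  grip_force=40,
)

```text
clock: 3.0
tcp_pos: [0.2285, -0.3822, 0.3123]
tcp_rot: [-3.141, -0.003, 1.358]
force: [-0.6, -0.1, 0.3]
gripper_width: 0.0385
```

Request:
play_rows(
  targets=[
    [0,0,-0.17,0.23,0.05,-0.06,0.1],
    [0,0,-0.17,0.22,0.08,-0.06,0.1],
    [0,0,-0.17,0.21,0.11,-0.06,0.1],
    [0,0,-0.17,0.2,0.14,-0.06,0.1],
    [0,0,-0.17,0.18,0.16,-0.06,0.1],
    [0,0,-0.17,0.15,0.18,-0.06,0.1],
    [0,0,-0.17,0.13,0.2,-0.06,0.1],
    [0,0,-0.17,0.1,0.22,-0.06,0.1],
  ],
)

```text
clock: 3.8
tcp_pos: [0.305, -0.1994, 0.3644]
tcp_rot: [3.141, 0.003, 2.471]
force: [-0.3, -0.9, 0.4]
gripper_width: 0.0384
```

```bash
python3 - <<'E'
from plan import *
T=handle_pose(.25,back=.12)
rows(T,14,.1,14)
print(pose()[2])
E
```

```text
dist 0.3398 ang 87.4 per row 0.0243 6.24
[[-0.035, -0.039, -0.129, -0.005, 0.195, 0.145, 0.1], [-0.035, -0.039, -0.129, -0.019, 0.189, 0.151, 0.1], [-0.035, -0.039, -0.129, -0.034, 0.182, 0.157, 0.1], [-0.035, -0.039, -0.129, -0.047, 0.174, 0.163, 0.1], [-0.035, -0.039, -0.129, -0.059, 0.164, 0.169, 0.1], [-0.035, -0.039, -0.129, -0.07, 0.153, 0.175, 0.1], [-0.035, -0.039, -0.129, -0.079, 0.141, 0.181, 0.1], [-0.035, -0.039, -0.129, -0.087, 0.127, 0.188, 0.1], [-0.035, -0.039, -0.129, -0.093, 0.113, 0.194, 0.1], [-0.035, -0.039, -0.129, -0.098, 0.098, 0.199, 0.1], [-0.035, -0.039, -0.129, -0.101, 0.082, 0.205, 0.1], [-0.035, -0.039, -0.129, -0.102, 0.066, 0.21, 0.1], [-0.035, -0.039, -0.129, -0.102, 0.05, 0.215, 0.1], [-0.035, -0.039, -0.129, -0.099, 0.034, 0.219, 0.1]]
{'clock': 3.8, 'joint_positions': array([-0.9153, -0.4779,  1.9007,  0.001 ,  1.7157, -1.8149]), 'joint_velocities': array([ 0.6129, -0.1684, -0.0094,  0.0016,  0.1713, -0.7716]), 'tau': array([ -3.3886, -15.1355, -34.2828,  -0.0663,  -0.1075,   0.7876]), 'tcp_pos': array([ 0.305 , -0.1994,  0.3644]), 'tcp_rot': array([3.1414, 0.0033, 2.4706]), 'force': array([-0.2736, -0.89  ,  0.3824]), 'torque': array([-0.0466, -0.0056, -0.0211]), 'gripper_width': 0.03837266589939877}
```

Request:
play_rows(
  targets=[
    [-0.035,-0.04,-0.13,0,0.195,0.145,0.1],
    [-0.035,-0.04,-0.13,-0.02,0.19,0.15,0.1],
    [-0.035,-0.04,-0.13,-0.034,0.18,0.157,0.1],
    [-0.035,-0.04,-0.13,-0.047,0.174,0.163,0.1],
    [-0.035,-0.04,-0.13,-0.06,0.164,0.17,0.1],
    [-0.035,-0.04,-0.13,-0.07,0.153,0.175,0.1],
    [-0.035,-0.04,-0.13,-0.08,0.14,0.18,0.1],
    [-0.035,-0.04,-0.13,-0.087,0.127,0.188,0.1],
  ],
)

```text
clock: 4.6
tcp_pos: [0.4092, -0.0731, 0.2509]
tcp_rot: [3.058, 0.332, -2.96]
force: [-0.5, 0.1, 0.8]
gripper_width: 0.0382
```

```bash
python3 - <<'E'
from plan import *
T=handle_pose(.25,back=.12)
rows(T,7,.1)
E
```

```text
dist 0.1408 ang 34.3 per row 0.0201 4.90
[[-0.03, -0.03, -0.1, -0.073, 0.084, 0.168, 0.1], [-0.03, -0.03, -0.1, -0.075, 0.074, 0.171, 0.1], [-0.03, -0.03, -0.1, -0.076, 0.064, 0.175, 0.1], [-0.03, -0.03, -0.1, -0.077, 0.054, 0.178, 0.1], [-0.03, -0.03, -0.1, -0.076, 0.044, 0.181, 0.1], [-0.03, -0.03, -0.1, -0.075, 0.033, 0.184, 0.1], [-0.03, -0.03, -0.1, -0.073, 0.023, 0.186, 0.1]]
```

Request:
play_rows(
  targets=[
    [-0.03,-0.03,-0.1,-0.073,0.084,0.168,0.1],
    [-0.03,-0.03,-0.1,-0.075,0.074,0.17,0.1],
    [-0.03,-0.03,-0.1,-0.076,0.064,0.175,0.1],
    [-0.03,-0.03,-0.1,-0.077,0.054,0.178,0.1],
    [-0.03,-0.03,-0.1,-0.076,0.044,0.18,0.1],
    [-0.03,-0.03,-0.1,-0.075,0.033,0.18,0.1],
    [-0.03,-0.03,-0.1,-0.073,0.023,0.18,0.1],
    [0,0,0,0,0,0,0.1],
  ],
)

```text
clock: 5.4
tcp_pos: [0.4908, 0.044, 0.1748]
tcp_rot: [-3.14, 0.485, -2.381]
force: [-1.0, -0.5, -0.6]
gripper_width: 0.0387
```

```bash
python3 - <<'E'
from plan import *
p=snap('wrist','w1'); t=snap('side','s2'); crop(t,'s2c',220,110,160,150,4)
az=np.pi*1.5+YAW-.25
for r in (.252,.318): print(proj(p,[*(PIV+r*np.array([np.cos(az),np.sin(az)])),.074]))
T=handle_pose(.25,back=0); print(T[0])
rows(T,7,.1)
E
```

```text
[260.2937 201.4138]
[253.9295 129.3279]
[0.5225 0.0518 0.0575]
dist 0.1224 ang 2.6 per row 0.0175 0.37
[[-0.002, -0.007, -0.003, 0.041, -0.021, 0.169, 0.1], [-0.002, -0.007, -0.003, 0.042, -0.021, 0.169, 0.1], [-0.002, -0.007, -0.003, 0.043, -0.021, 0.168, 0.1], [-0.002, -0.007, -0.003, 0.044, -0.021, 0.168, 0.1], [-0.002, -0.007, -0.003, 0.045, -0.022, 0.168, 0.1], [-0.002, -0.007, -0.003, 0.046, -0.022, 0.167, 0.1], [-0.002, -0.007, -0.003, 0.047, -0.022, 0.167, 0.1]]
```

View pics/w1.png

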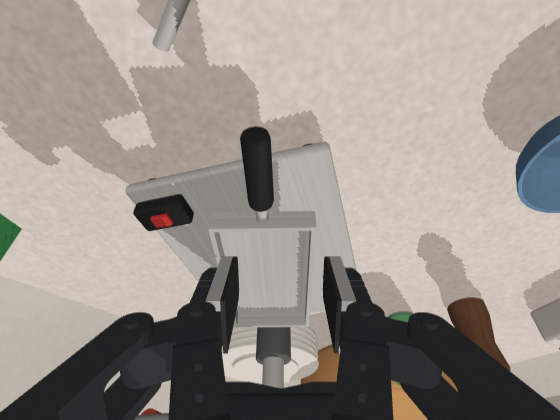

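View pics/s2c.png

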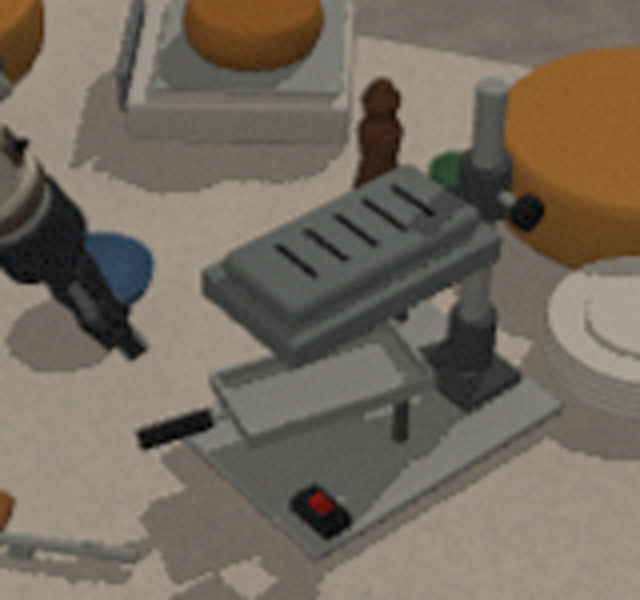

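Request:
play_rows(
  targets=[
    [-0.01,-0.03,-0.01,0.1,-0.1,0.1,0.1],
    [0,-0.02,0,0.1,-0.05,0.15,0.1],
    [0,0,0,0.03,0,0.18,0.1],
    [0,0,0,0.03,0,0.18,0.1],
    [0,0,0,0.02,0,0.18,0.1],
    [0,0,0,0.02,0,0.18,0.1],
  ],
)

```text
clock: 6.1
tcp_pos: [0.5275, 0.0627, 0.0968]
tcp_rot: [-3.132, 0.481, -2.421]
force: [0.3, -0.1, 0.1]
gripper_width: 0.0387
```

```bash
python3 - <<'E'
from plan import *
p=snap('wrist','w2')
T=handle_pose(.25,back=0); print(T[0])
rows(T,2,.1)
E
```

```text
[0.5225 0.0518 0.0575]
dist 0.0389 ang 4.4 per row 0.0194 2.21
[[-0.022, -0.028, -0.034, 0.132, -0.032, 0.139, 0.1], [-0.022, -0.028, -0.034, 0.136, -0.031, 0.136, 0.1]]
```

View pics/w2.png

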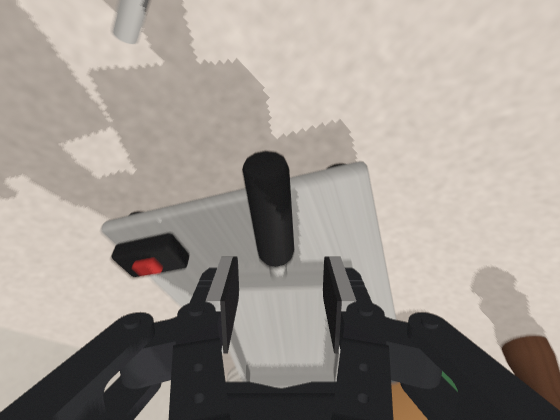

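Request:
play_rows(
  targets=[
    [-0.022,-0.03,-0.034,0.17,-0.03,0.1,0.1],
    [-0.022,-0.03,-0.034,0.16,-0.03,0.13,0.1],
    [0,0,0,0.03,0,0.1,0.1],
  ],
)

```text
clock: 6.45
tcp_pos: [0.5295, 0.0755, 0.0746]
tcp_rot: [-3.14, 0.463, -2.405]
force: [0.7, -0.6, 0.7]
gripper_width: 0.0384
```

```bash
python3 - <<'E'
from plan import *
p=snap('wrist','w3')
T=handle_pose(.25,back=0); print(T[0])
rows(T,2,.1)
# body twist for arc: 34 rows
a0=.25; P0,R0=handle_pose(a0); 
d=.035; P1,R1=handle_pose(a0+d)
print(R0.inv().apply((R1*R0.inv()).as_rotvec())/np.radians(45),R0.inv().apply(P1-P0)/.1)
E
```

```text
[0.5225 0.0518 0.0575]
dist 0.0294 ang 4.3 per row 0.0147 2.17
[[-0.013, -0.039, -0.025, 0.127, -0.07, 0.022, 0.1], [-0.013, -0.039, -0.025, 0.129, -0.068, 0.018, 0.1]]
[0.0223 0.     0.0386] [-0.0015  0.0982  0.0009]
```

View pics/w3.png

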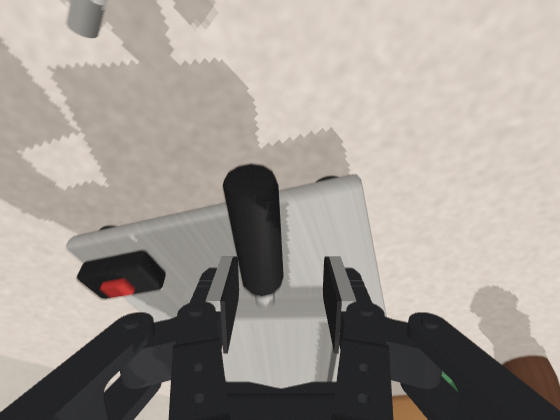

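```bash
python3 - <<'E'
from plan import *
s=arm.read_state();print(s['joint_positions'],s['joint_velocities'])
E
```

```text
[-0.3199  0.0349  2.1476  0.5688  0.805  -2.9946] [-0.0057 -0.0091  0.0149 -0.0074  0.0452  0.001 ]
```

```bash
python3 - <<'E'
import re
s=open('plan.py').read()
s=s.replace("back=0.,side=0.):","back=0.,side=0.,skew=0.):").replace("R=tilted(np.degrees(az),t)","R=tilted(np.degrees(az)-skew,t)")
open('plan.py','w').write(s)
E
python3 - <<'E'
from plan import *
T=handle_pose(.25,skew=18,t=28); print(T[0])
rows(T,4,-.1)
E
```

```text
[0.5238 0.0491 0.0572]
dist 0.0316 ang 15.6 per row 0.0079 3.89
[[0.04, -0.009, 0.076, 0.066, -0.042, 0.011, -0.1], [0.04, -0.009, 0.076, 0.063, -0.046, 0.012, -0.1], [0.04, -0.009, 0.076, 0.061, -0.049, 0.013, -0.1], [0.04, -0.009, 0.076, 0.058, -0.052, 0.014, -0.1]]
```

Request:
play_rows(
  targets=[
    [0.04,-0.01,0.08,0.07,-0.042,0.01,-0.1],
    [0.04,-0.01,0.08,0.07,-0.046,0.01,-0.1],
    [0.04,-0.01,0.08,0.06,-0.05,0.01,-0.1],
    [0.04,-0.01,0.08,0.06,-0.05,0.014,-0.1],
    [0,0,0,0,0,0,-0.1],
  ],
)

```text
clock: 7.0
tcp_pos: [0.5217, 0.0482, 0.056]
tcp_rot: [3.134, 0.493, -2.7]
force: [-0.2, 0.5, -0.1]
gripper_width: 0.0469
```

```bash
python3 - <<'E'
from plan import *
p=snap('wrist','w4')
rows(handle_pose(.25,skew=18,t=28),2,-.1)
print(pose()[2]['joint_positions'])
# plan to out
az=lambda a:0
T=handle_pose(.55,skew=0,t=28); rows(T,9,-.1,9)
E
```

```text
dist 0.0019 ang 1.1 per row 0.0009 0.57
[[-0.002, 0.003, -0.012, -0.009, 0.001, 0.001, -0.1], [-0.002, 0.003, -0.012, -0.009, 0.001, 0.001, -0.1]]
[-0.3506 -0.0115  2.2481  0.6095  0.6419 -2.8134]
dist 0.0868 ang 1.9 per row 0.0096 0.21
[[-0.001, 0.001, -0.004, 0.014, 0.095, -0.008, -0.1], [-0.001, 0.001, -0.004, 0.013, 0.095, -0.007, -0.1], [-0.001, 0.001, -0.004, 0.013, 0.095, -0.007, -0.1], [-0.001, 0.001, -0.004, 0.013, 0.095, -0.007, -0.1], [-0.001, 0.001, -0.004, 0.012, 0.095, -0.007, -0.1], [-0.001, 0.001, -0.004, 0.012, 0.095, -0.007, -0.1], [-0.001, 0.001, -0.004, 0.012, 0.095, -0.007, -0.1], [-0.001, 0.001, -0.004, 0.011, 0.096, -0.007, -0.1], [-0.001, 0.001, -0.004, 0.011, 0.096, -0.007, -0.1]]
```

View pics/w4.png

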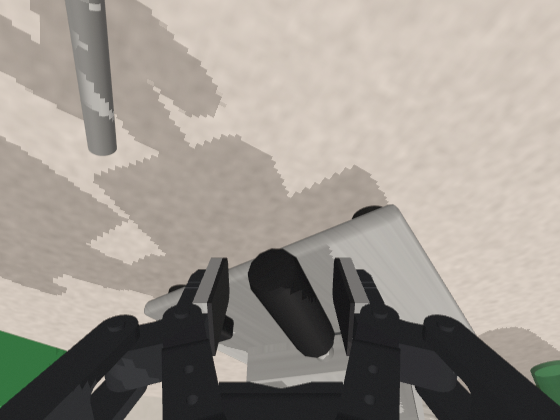

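Request:
play_rows(
  targets=[
    [0,0,0,0.013,0.08,-0.007,-0.1],
    [0,0,0,0.013,0.08,-0.007,-0.1],
    [0,0,0,0.013,0.095,-0.007,-0.1],
    [0,0,0,0.013,0.095,-0.007,-0.1],
    [0,0,0,0.012,0.095,-0.007,-0.1],
    [0,0,0,0.012,0.095,-0.007,-0.1],
    [0,0,0,0.012,0.095,-0.007,-0.1],
    [0,0,0,0.012,0.095,-0.007,-0.1],
  ],
)

```text
clock: 7.85
tcp_pos: [0.4787, 0.1132, 0.0588]
tcp_rot: [3.138, 0.495, -2.692]
force: [0.3, -1.7, -0.5]
gripper_width: 0.0467
```

```bash
python3 - <<'E'
from plan import *
def alpha():
    p,R,s=pose(); g=p-R.apply([0,0,.019]); d=g[:2]-PIV
    return 1.5*np.pi+YAW-(np.arctan2(d[1],d[0])%(2*np.pi)), np.linalg.norm(d), g[2]
print(alpha())
T=handle_pose(.85,skew=0,t=28); rows(T,10,-.1,8)
print(pose()[2]['joint_positions'])
E
```

```text
(np.float64(0.5223541798923121), np.float64(0.2876723072545481), np.float64(0.0755229405662942))
dist 0.0918 ang 15.5 per row 0.0092 1.55
[[0.017, 0.001, 0.03, -0.006, 0.091, 0.005, -0.1], [0.017, 0.001, 0.03, -0.003, 0.092, 0.004, -0.1], [0.017, 0.001, 0.03, -0.001, 0.092, 0.003, -0.1], [0.017, 0.001, 0.03, 0.001, 0.092, 0.002, -0.1], [0.017, 0.001, 0.03, 0.003, 0.092, 0.0, -0.1], [0.017, 0.001, 0.03, 0.005, 0.092, -0.001, -0.1], [0.017, 0.001, 0.03, 0.007, 0.091, -0.002, -0.1], [0.017, 0.001, 0.03, 0.01, 0.091, -0.003, -0.1]]
[-0.2071 -0.1383  2.3601  0.5538  0.5897 -2.6416]
```

Request:
play_rows(
  targets=[
    [0.02,0,0.036,0,0.1,0.005,-0.1],
    [0.02,0,0.036,0,0.1,0.005,-0.1],
    [0.02,0,0.036,0,0.1,0,-0.1],
    [0.02,0,0.036,0,0.1,0,-0.1],
    [0.02,0,0.036,0,0.1,0,-0.1],
    [0.02,0,0.036,0,0.1,0,-0.1],
    [0.02,0,0.036,0,0.1,0,-0.1],
    [0.02,0,0.036,0,0.1,0,-0.1],
  ],
)

```text
clock: 8.65
tcp_pos: [0.4484, 0.195, 0.0583]
tcp_rot: [3.139, 0.496, -2.961]
force: [1.5, -1.4, -1.1]
gripper_width: 0.0469
```

```bash
cat >> plan.py <<'E'
def alpha():
    p,R,s=pose(); g=p-R.apply([0,0,.019]); d=g[:2]-PIV
    return np.array([1.5*np.pi+YAW-(np.arctan2(d[1],d[0])%(2*np.pi)), np.linalg.norm(d), g[2]]),s['force'],s['joint_positions']
E
python3 - <<'E'
from plan import *
print(alpha()); snap('wrist','w5')
T=handle_pose(1.1,skew=0,t=28); rows(T,9,-.1,8)
E
```

```text
(array([0.8351, 0.288 , 0.075 ]), array([ 1.518 , -1.4063, -1.1493]), array([ 0.152 , -0.1468,  2.3691,  0.0396,  0.4233, -1.6324]))
dist 0.0729 ang 14.4 per row 0.0081 1.60
[[0.017, 0.001, 0.031, -0.006, 0.081, 0.005, -0.1], [0.017, 0.001, 0.031, -0.004, 0.081, 0.004, -0.1], [0.017, 0.001, 0.031, -0.002, 0.081, 0.003, -0.1], [0.017, 0.001, 0.031, -0.0, 0.081, 0.002, -0.1], [0.017, 0.001, 0.031, 0.002, 0.081, 0.0, -0.1], [0.017, 0.001, 0.031, 0.004, 0.081, -0.001, -0.1], [0.017, 0.001, 0.031, 0.006, 0.081, -0.002, -0.1], [0.017, 0.001, 0.031, 0.008, 0.081, -0.003, -0.1]]
```

View pics/w5.png

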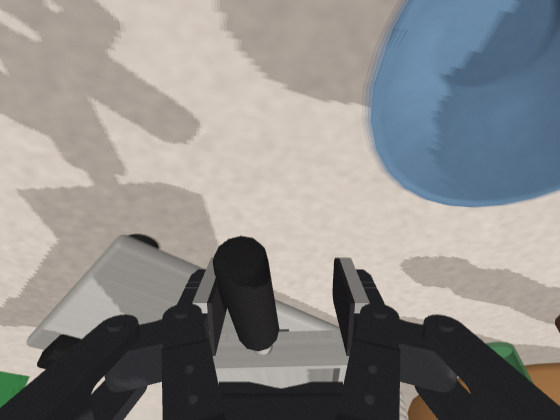

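Request:
play_rows(
  targets=[
    [0.02,0,0.036,0,0.1,0.003,-0.1],
    [0.02,0,0.036,0,0.1,0.003,-0.1],
    [0.02,0,0.036,0,0.1,0,-0.1],
    [0.02,0,0.036,0,0.1,0,-0.1],
    [0.02,0,0.036,0,0.1,0,-0.1],
    [0.02,0,0.036,0,0.1,0,-0.1],
    [0.02,0,0.036,0,0.1,0,-0.1],
    [0.02,0,0.036,0,0.1,0,-0.1],
  ],
)

```text
clock: 9.5
tcp_pos: [0.4394, 0.2788, 0.0577]
tcp_rot: [-3.139, 0.493, 3.063]
force: [1.2, -1.3, 0.1]
gripper_width: 0.0472
```

```bash

python3 - <<'E'
from plan import *
print(alpha())
T=handle_pose(1.42,skew=0,t=28); rows(T,9,-.1,8)
E
```

```text
(array([1.1342, 0.2931, 0.0744]), array([ 1.1559, -1.3152,  0.0605]), array([ 0.4845,  0.0435,  2.1893, -0.5161,  0.543 , -0.6106]))
dist 0.0804 ang 17.8 per row 0.0089 1.98
[[0.02, 0.001, 0.039, -0.016, 0.087, 0.009, -0.1], [0.02, 0.001, 0.039, -0.013, 0.088, 0.007, -0.1], [0.02, 0.001, 0.039, -0.011, 0.088, 0.006, -0.1], [0.02, 0.001, 0.039, -0.008, 0.089, 0.005, -0.1], [0.02, 0.001, 0.039, -0.005, 0.089, 0.003, -0.1], [0.02, 0.001, 0.039, -0.002, 0.089, 0.002, -0.1], [0.02, 0.001, 0.039, 0.0, 0.089, 0.0, -0.1], [0.02, 0.001, 0.039, 0.003, 0.089, -0.001, -0.1]]
```

Request:
play_rows(
  targets=[
    [0.02,0,0.039,-0.014,0.09,0.008,-0.1],
    [0.02,0,0.039,-0.012,0.09,0.007,-0.1],
    [0.02,0,0.039,-0.01,0.09,0.006,-0.1],
    [0.02,0,0.039,-0.008,0.09,0.005,-0.1],
    [0.02,0,0.039,-0.005,0.08,0.003,-0.1],
    [0.02,0,0.036,0,0.07,0,-0.1],
    [0.02,0,0.03,0,0.06,0,-0.1],
    [0.01,0,0.02,0,0.04,0,-0.1],
  ],
)

```text
clock: 10.3
tcp_pos: [0.451, 0.3387, 0.0546]
tcp_rot: [-3.127, 0.484, 2.813]
force: [0.3, -1.2, 1.1]
gripper_width: 0.0466
```

```bash

python3 - <<'E'
from plan import *
print(alpha()); snap('wrist','w6')
T=handle_pose(1.5,skew=0,t=28); rows(T,9,-.1,1)
E
```

```text
(array([1.3505, 0.2943, 0.0714]), array([ 0.3061, -1.1982,  1.0639]), array([ 0.6439,  0.2566,  1.9488, -0.6071,  0.7579, -0.1844]))
dist 0.0423 ang 7.8 per row 0.0047 0.86
[[0.007, -0.001, 0.018, -0.008, 0.046, 0.001, -0.1]]
```

View pics/w6.png

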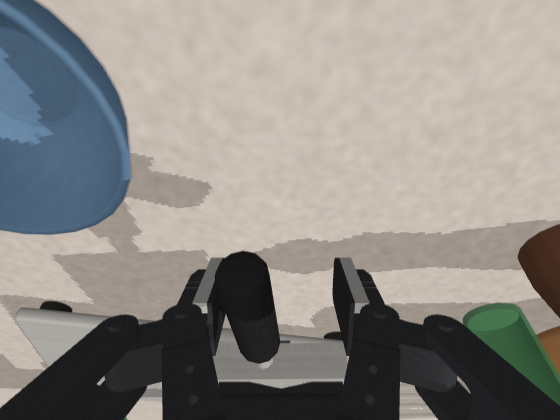

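Request:
play_rows(
  targets=[
    [0.008,0,0.02,-0.006,0.05,-0.01,-0.1],
    [0.008,0,0.02,-0.006,0.05,-0.01,-0.1],
    [0.008,0,0.02,-0.006,0.05,-0.01,-0.1],
    [0.008,0,0.02,-0.006,0.05,0,-0.1],
    [0.008,0,0.02,-0.004,0.05,0,-0.1],
    [0.008,0,0.015,-0.003,0.04,0,-0.1],
    [0.005,0,0.01,0,0.03,0,-0.1],
    [0.005,0,0.01,0,0.03,0,-0.1],
  ],
)

```text
clock: 11.15
tcp_pos: [0.4645, 0.3722, 0.057]
tcp_rot: [-3.135, 0.481, 2.684]
force: [-1.3, -0.7, -0.4]
gripper_width: 0.0469
```

```bash

python3 - <<'E'
from plan import *
print(alpha())
E
```

```text
(array([1.4767, 0.2942, 0.0739]), array([-1.2725, -0.6784, -0.3983]), array([ 0.6919,  0.3616,  1.8054, -0.5923,  0.8638, -0.0537]))
```

Request:
play_rows(
  targets=[
    [0,0,0.008,0,0.03,0,-0.1],
    [0,0,0.008,0,0.03,0,-0.1],
    [0,0,0.008,0,0.03,0,-0.1],
  ],
)

```text
clock: 11.45
tcp_pos: [0.4684, 0.3797, 0.0569]
tcp_rot: [-3.142, 0.481, 2.662]
force: [-6.1, -9.7, 7.6]
gripper_width: 0.0471
```

Request:
play_rows(
  targets=[
    [0,0,0.008,0,0.025,0,-0.1],
    [0,0,0.008,0,0.025,0,-0.1],
  ],
)

```text
clock: 11.65
tcp_pos: [0.4686, 0.3791, 0.0566]
tcp_rot: [-3.132, 0.482, 2.649]
force: [-7.8, -8.0, 9.2]
gripper_width: 0.0471
```

Request:
play_rows(
  targets=[
    [0,0,0,0,-0.06,0,-0.1],
    [0,0,0,0,-0.06,0,-0.1],
    [0,0,0,0,0,-0.2,-0.1],
    [0,0,0,0,0,-0.25,-0.1],
    [0,0,0,0,0,-0.3,-0.3],
    [0,0,0,0,0,-0.3,-0.5],
    [0,0,0,0,0,-0.3,-1],
    [0,0,0,0,0,-0.3,-1],
  ],
)

```text
clock: 12.45
tcp_pos: [0.3933, 0.4035, 0.2035]
tcp_rot: [-3.129, 0.479, 2.649]
force: [-0.3, 0.8, 0.5]
gripper_width: 0.0855
```

```bash

python3 - <<'E'
from plan import *
print(alpha()); p=snap('wrist','w7'); t=snap('top','t7'); s=snap('side','s7')
crop(t,'t7c',130,120,170,150,4); crop(s,'s7c',220,110,160,150,4)
az=np.pi*1.5+YAW-1.45; d=np.array([np.cos(az),np.sin(az)])
for r in (.252,.318): print(proj(p,[*(PIV+r*d),.074]))
q=arm.recognise('pan',t);print(q, PIV+.147*d)
q=arm.recognise('handle',t);print(q, PIV+.285*d)
E
```

```text
(array([1.4709, 0.3719, 0.2203]), array([-0.3403,  0.7514,  0.4514]), array([ 0.8293,  0.1382,  1.7464, -0.5057,  1.1913, -0.0703]))
[284.5346 221.2203]
[278.7742 167.2049]
[{'location': [0.5799, 0.3155, 0.0734], 'conf': 0.76}, {'location': [0.7124, -0.2929, 0.0557], 'conf': 0.68}] [0.5878 0.309 ]
[{'location': [0.5896, 0.3154, 0.0704], 'conf': 0.92}] [0.4618 0.3653]
```

View pics/w7.png

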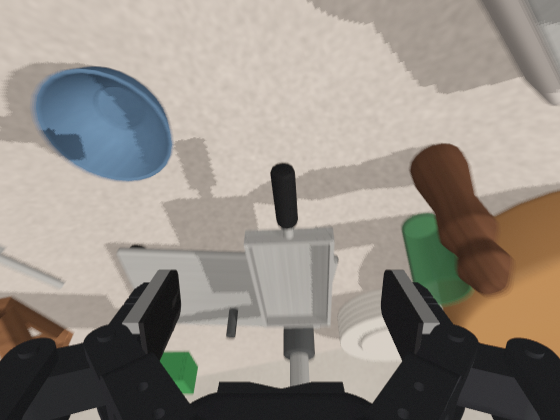

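View pics/t7c.png

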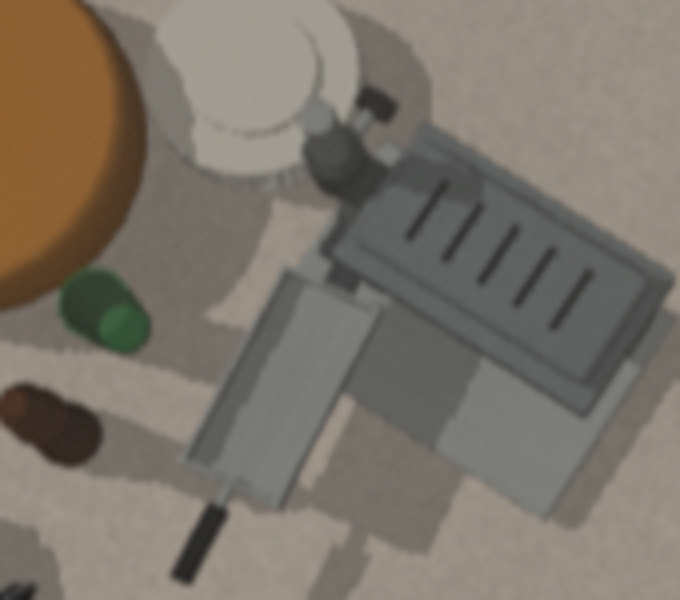

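View pics/s7c.png

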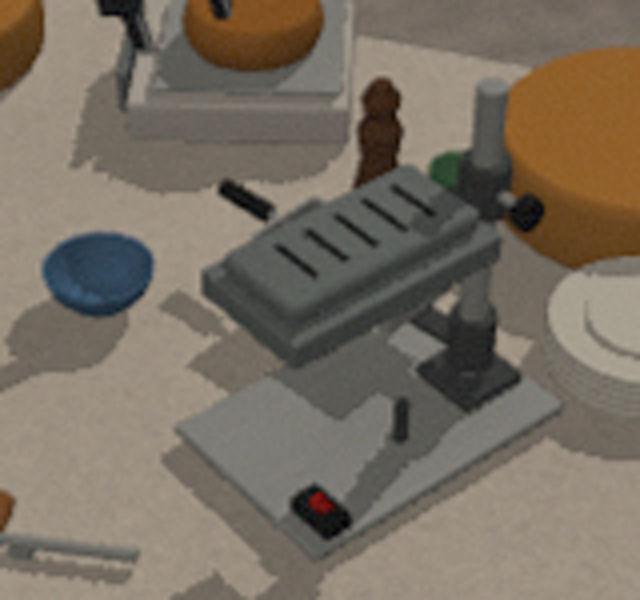

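```bash
cat > pan.py <<'E'
from plan import *
p=load('w7'); t=load('t7')
def A(u,v): return np.array([130+u/4,120+v/4])
for c,uv in [(t,A(222,510)),(t,A(183,576)),(p,(289,226)),(p,(283,167))]: print('handle',onz(c,*uv,.074)[:2])
cs=[onz(t,*A(*x),.084)[:2] for x in [(288,268),(383,310),(278,508),(187,463)]]
print(cs,np.mean(cs,0))
for a in [(0,3),(1,2),(0,1),(2,3)]:
    d=cs[a[1]]-cs[a[0]]; print(np.linalg.norm(d),np.degrees(np.arctan2(d[1],d[0])))
cw=[onz(p,*x,.084)[:2] for x in [(245,233),(333,229)]]; print('wrist outer corners',cw, np.mean(cw,0))
E
python3 pan.py
```

```text
handle [0.4899 0.3515]
handle [0.438  0.3781]
handle [0.5    0.3523]
handle [0.4331 0.3819]
[array([0.6828, 0.3104]), array([0.6505, 0.2332]), array([0.4913, 0.3062]), array([0.5246, 0.3791])] [0.5873 0.3072]
0.17247258877698143 156.52051355671978
0.17507424855126466 155.3561398902546
0.08374321456806114 -112.69388154902862
0.0801902277239352 65.5077959885508
wrist outer corners [array([0.4793, 0.3166]), array([0.5124, 0.3915])] [0.4958 0.3541]
```

```bash
cat >> plan.py <<'E'
QC=np.load('fit.npy')[4:]
def cheese_pose(back=0.,dx=0.,dy=0.):
    az=np.degrees(QC[3])+180; R=tilted(az,30)
    return QC[:3]+R.apply([dx,dy,.0025-back]),R
def wp(pos,R): return (np.array(pos),R)
E
python3 - <<'E'
from plan import *
T=cheese_pose(.12); print(T[0],T[1].as_euler('xyz'))
R=T[1]; A=wp([.41,.08,.30],tilted(160,30))
rows(A,8,-1); rows(T,11,-1,11,p0=A[0],R0=A[1])
E
```

```text
[ 0.4704 -0.3195  0.2237] [-3.1416  0.5236  2.9412]
dist 0.3380 ang 9.0 per row 0.0422 1.12
[[-0.013, -0.007, -0.02, -0.242, -0.346, -0.008, -1.0], [-0.013, -0.007, -0.02, -0.237, -0.35, -0.01, -1.0], [-0.013, -0.007, -0.02, -0.231, -0.353, -0.013, -1.0], [-0.013, -0.007, -0.02, -0.226, -0.357, -0.015, -1.0], [-0.013, -0.007, -0.02, -0.22, -0.36, -0.018, -1.0], [-0.013, -0.007, -0.02, -0.215, -0.363, -0.02, -1.0], [-0.013, -0.007, -0.02, -0.209, -0.366, -0.023, -1.0], [-0.013, -0.007, -0.02, -0.203, -0.369, -0.025, -1.0]]
dist 0.4112 ang 8.5 per row 0.0374 0.77
[[-0.009, 0.0, -0.015, -0.118, -0.323, 0.148, -1.0], [-0.009, 0.0, -0.015, -0.114, -0.325, 0.146, -1.0], [-0.009, 0.0, -0.015, -0.11, -0.327, 0.144, -1.0], [-0.009, 0.0, -0.015, -0.106, -0.329, 0.141, -1.0], [-0.009, 0.0, -0.015, -0.102, -0.332, 0.139, -1.0], [-0.009, 0.0, -0.015, -0.098, -0.334, 0.137, -1.0], [-0.009, 0.0, -0.015, -0.094, -0.336, 0.135, -1.0], [-0.009, 0.0, -0.015, -0.09, -0.338, 0.132, -1.0], [-0.009, 0.0, -0.015, -0.087, -0.34, 0.13, -1.0], [-0.009, 0.0, -0.015, -0.083, -0.341, 0.128, -1.0], [-0.009, 0.0, -0.015, -0.079, -0.343, 0.125, -1.0]]
```

Request:
play_rows(
  targets=[
    [-0.013,0,-0.02,-0.24,-0.35,-0.01,-1],
    [-0.013,0,-0.02,-0.24,-0.35,-0.01,-1],
    [-0.013,0,-0.02,-0.23,-0.35,-0.01,-1],
    [-0.013,0,-0.02,-0.23,-0.36,-0.015,-1],
    [-0.013,0,-0.02,-0.22,-0.36,-0.02,-1],
    [-0.013,0,-0.02,-0.21,-0.36,-0.02,-1],
    [-0.013,0,-0.02,-0.2,-0.37,-0.02,-1],
    [-0.013,0,-0.02,-0.18,-0.37,0,-1],
  ],
)

```text
clock: 13.5
tcp_pos: [0.4076, 0.0676, 0.2787]
tcp_rot: [-3.117, 0.462, 2.815]
force: [0.8, -0.4, -0.4]
gripper_width: 0.0849
```

```bash

python3 - <<'E'
from plan import *
T=cheese_pose(.12); rows(T,12,-1,8); print(alpha()[2])
E
```

```text
dist 0.3960 ang 8.7 per row 0.0330 0.73
[[-0.009, -0.007, -0.012, -0.117, -0.286, 0.116, -1.0], [-0.009, -0.007, -0.012, -0.113, -0.288, 0.115, -1.0], [-0.009, -0.007, -0.012, -0.11, -0.29, 0.113, -1.0], [-0.009, -0.007, -0.012, -0.107, -0.291, 0.112, -1.0], [-0.009, -0.007, -0.012, -0.104, -0.293, 0.11, -1.0], [-0.009, -0.007, -0.012, -0.1, -0.295, 0.109, -1.0], [-0.009, -0.007, -0.012, -0.097, -0.297, 0.107, -1.0], [-0.009, -0.007, -0.012, -0.094, -0.298, 0.106, -1.0]]
[-0.0058 -0.6667  2.2402 -0.181   1.1401 -1.2042]
```

Request:
play_rows(
  targets=[
    [-0.01,-0.01,-0.012,-0.13,-0.29,0.09,-1],
    [-0.01,-0.01,-0.012,-0.13,-0.29,0.09,-1],
    [-0.01,-0.01,-0.012,-0.13,-0.29,0.09,-1],
    [-0.01,-0.01,-0.012,-0.12,-0.29,0.09,-1],
    [-0.01,-0.01,-0.012,-0.12,-0.29,0.09,-1],
    [-0.01,-0.01,-0.012,-0.12,-0.29,0.09,-1],
    [-0.01,-0.01,-0.012,-0.11,-0.3,0.09,-1],
    [-0.01,-0.01,-0.012,-0.1,-0.3,0.1,-1],
  ],
)

```text
clock: 14.3
tcp_pos: [0.4475, -0.2075, 0.2508]
tcp_rot: [3.141, 0.519, 2.887]
force: [0.1, 0.5, 0.6]
gripper_width: 0.0856
```

```bash

python3 - <<'E'
from plan import *
T=cheese_pose(.12); rows(T,4,-1,8); print(alpha()[2])
E
```

```text
dist 0.1175 ang 3.1 per row 0.0294 0.77
[[-0.008, -0.001, -0.015, -0.076, -0.257, 0.121, -1.0], [-0.008, -0.001, -0.015, -0.073, -0.258, 0.119, -1.0], [-0.008, -0.001, -0.015, -0.069, -0.26, 0.118, -1.0], [-0.008, -0.001, -0.015, -0.066, -0.262, 0.116, -1.0]]
[-0.8681 -0.4945  2.209   0.3432  1.0178 -2.3055]
```

Request:
play_rows(
  targets=[
    [-0.01,0,-0.015,-0.07,-0.26,0.1,-1],
    [-0.01,0,-0.015,-0.07,-0.26,0.1,-1],
    [-0.01,0,-0.015,-0.07,-0.26,0.1,-1],
    [-0.01,0,-0.015,-0.07,-0.2,0.06,-1],
    [0,0,0,0,0,0,-1],
  ],
)

```text
clock: 14.8
tcp_pos: [0.4595, -0.3215, 0.2205]
tcp_rot: [3.125, 0.507, 2.923]
force: [-0.8, 0.6, -0.6]
gripper_width: 0.0854
```

```bash

python3 - <<'E'
from plan import *
T=cheese_pose(.0); rows(T,8,-1,8); print(alpha()[2])
p=snap('wrist','w8')
Rc=Ro.from_euler('ZY',[QC[3],-np.pi/6])
im=p['pixels'].copy()
for k in [(1,1,1),(1,-1,1),(-1,-1,1),(-1,1,1)]:
    u=proj(p,QC[:3]+Rc.apply(np.array(k)*[.075,.029,.0425])); print(k,u); cv2.circle(im,tuple(int(x) for x in u),3,(255,0,255),-1)
cv2.imwrite('pics/w8m.png',im)
E
```

```text
dist 0.1228 ang 1.4 per row 0.0154 0.18
[[0.001, -0.003, -0.003, -0.016, 0.004, 0.153, -1.0], [0.001, -0.003, -0.003, -0.015, 0.004, 0.153, -1.0], [0.001, -0.003, -0.003, -0.015, 0.004, 0.153, -1.0], [0.001, -0.003, -0.003, -0.015, 0.005, 0.153, -1.0], [0.001, -0.003, -0.003, -0.014, 0.005, 0.153, -1.0], [0.001, -0.003, -0.003, -0.014, 0.005, 0.153, -1.0], [0.001, -0.003, -0.003, -0.014, 0.005, 0.153, -1.0], [0.001, -0.003, -0.003, -0.013, 0.005, 0.153, -1.0]]
[-1.0361 -0.1889  2.0398  0.4524  0.9899 -2.5864]
(1, 1, 1) [326.8834 324.1904]
(1, -1, 1) [248.7083 325.7022]
(-1, -1, 1) [238.1279 117.8687]
(-1, 1, 1) [332.2968 116.2024]
```

View pics/w8m.png

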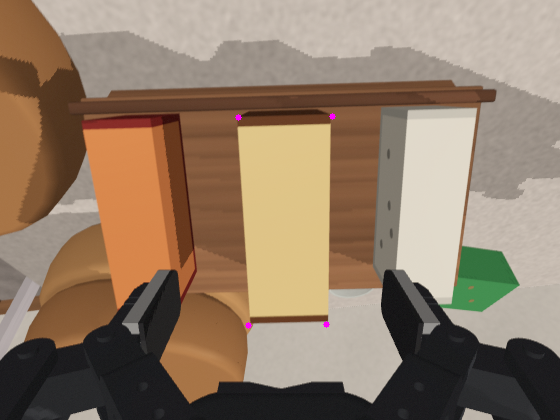

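Request:
play_rows(
  targets=[
    [0,0,0,-0.016,0.004,0.16,-1],
    [0,0,0,-0.016,0.004,0.16,-1],
    [0,0,0,-0.016,0.004,0.16,-1],
    [0,0,0,-0.016,0.004,0.16,-1],
    [0,0,0,-0.016,0.004,0.16,-1],
    [0,0,0,-0.016,0.004,0.15,-1],
  ],
)

```text
clock: 15.45
tcp_pos: [0.5115, -0.322, 0.1356]
tcp_rot: [3.119, 0.5, 2.919]
force: [0.6, 0.7, 0.3]
gripper_width: 0.0854
```

```bash

python3 - <<'E'
from plan import *
T=cheese_pose(.0); rows(T,3,-1,8); print(alpha()[1:])
p=snap('wrist','w9')
E
```

```text
dist 0.0255 ang 1.9 per row 0.0085 0.62
[[0.005, -0.01, -0.008, -0.031, -0.02, 0.077, -1.0], [0.005, -0.01, -0.008, -0.03, -0.019, 0.077, -1.0], [0.005, -0.01, -0.008, -0.03, -0.019, 0.077, -1.0]]
(array([0.583 , 0.7488, 0.321 ]), array([-0.9361,  0.043 ,  2.0029,  0.4899,  0.7805, -2.5872]))
```

View pics/w9.png

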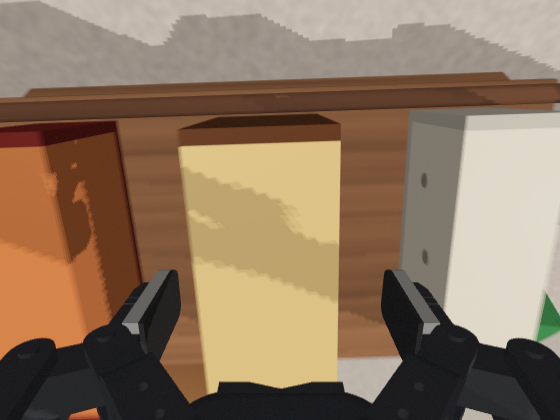

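Request:
play_rows(
  targets=[
    [0.005,-0.015,-0.01,-0.034,-0.022,0.09,-1],
    [0.005,-0.015,-0.01,-0.034,-0.022,0.09,-1],
    [0.005,-0.01,-0.01,-0.034,-0.02,0.09,-1],
    [0,0,0,0,0,0,-1],
  ],
)

```text
clock: 15.9
tcp_pos: [0.5321, -0.3298, 0.1126]
tcp_rot: [-3.142, 0.531, 2.947]
force: [-0.3, 1.3, 0.7]
gripper_width: 0.0852
```

```bash

python3 - <<'E'
from plan import *
T=cheese_pose(.0); rows(T,1,-1,8); print(alpha()[1:])
E
```

```text
dist 0.0080 ang 0.5 per row 0.0080 0.52
[[0.004, 0.009, 0.006, -0.014, -0.022, -0.075, -1.0]]
(array([-0.3379,  1.279 ,  0.7114]), array([-0.9175,  0.1212,  1.9827,  0.5467,  0.6994, -2.657 ]))
```

Request:
play_rows(
  targets=[
    [0,0.005,0,-0.014,-0.022,-0.05,-1],
    [0,0,0,0,0,0,0.6],
    [0,0,0,0,0,0,0.6],
    [0,0,0,0,0,0,0.6],
    [0,0,0,0,0,0,0.6],
    [0,0,0,0,0,0,0.6],
  ],
  grip_force=60,
)

```text
clock: 16.5
tcp_pos: [0.53, -0.3322, 0.1191]
tcp_rot: [-3.141, 0.527, 2.947]
force: [0.5, -0.8, -0.4]
gripper_width: 0.0576
```

```bash

python3 - <<'E'
from plan import *
T=cheese_pose(.0); rows(T,1,.6,8); print(alpha()[1:]); snap('wrist','w10')
E
```

```text
dist 0.0013 ang 0.4 per row 0.0013 0.36
[[0.003, 0.004, 0.006, 0.005, 0.006, -0.011, 0.6]]
(array([ 0.4515, -0.8361, -0.3699]), array([-0.9226,  0.1107,  1.9776,  0.5338,  0.7166, -2.6463]))
```

View pics/w10.png

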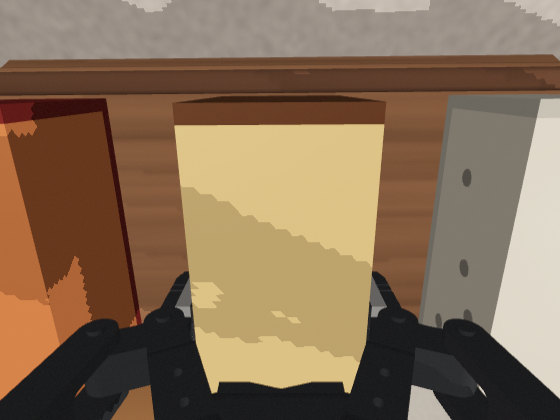

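Request:
play_rows(
  targets=[
    [0,0,0,-0.01,0,-0.06,0.6],
    [0,0,0,-0.01,0,-0.1,0.6],
    [0,0,0,-0.01,0,-0.15,0.6],
    [0,0,0,0,0,-0.2,0.6],
    [0,0,0,0,0,-0.2,0.6],
    [0,0,0,0,0,-0.2,0.6],
    [0,0,0,0,0,-0.2,0.6],
    [0,0,0,0,0,-0.2,0.6],
  ],
)

```text
clock: 17.35
tcp_pos: [0.4605, -0.3135, 0.231]
tcp_rot: [3.13, 0.509, 2.945]
force: [-0.8, -0.7, -4.1]
gripper_width: 0.0572
```

```bash

python3 - <<'E'
from plan import *
print(alpha()[1:]); snap('wrist','w11')
A=wp([.45,-.15,.34],tilted(163,20)); rows(A,10,.6,8)
B=wp([.46,.15,.34],tilted(158,10)); rows(B,12,.6,12,p0=A[0],R0=A[1])
E
```

```text
(array([-0.7526, -0.6533, -4.0924]), array([-1.0277, -0.2129,  2.0393,  0.4485,  1.0118, -2.5869]))
dist 0.1959 ang 11.1 per row 0.0196 1.11
[[0.006, 0.021, 0.012, -0.015, 0.16, -0.111, 0.6], [0.006, 0.021, 0.012, -0.011, 0.16, -0.112, 0.6], [0.006, 0.021, 0.012, -0.008, 0.159, -0.113, 0.6], [0.006, 0.021, 0.012, -0.005, 0.159, -0.114, 0.6], [0.006, 0.021, 0.012, -0.001, 0.158, -0.115, 0.6], [0.006, 0.021, 0.012, 0.002, 0.158, -0.116, 0.6], [0.006, 0.021, 0.012, 0.005, 0.157, -0.117, 0.6], [0.006, 0.021, 0.012, 0.009, 0.157, -0.117, 0.6]]
dist 0.3002 ang 11.2 per row 0.0250 0.93
[[0.002, 0.019, 0.009, 0.061, 0.242, -0.022, 0.6], [0.002, 0.019, 0.009, 0.063, 0.241, -0.022, 0.6], [0.002, 0.019, 0.009, 0.065, 0.241, -0.021, 0.6], [0.002, 0.019, 0.009, 0.067, 0.24, -0.021, 0.6], [0.002, 0.019, 0.009, 0.069, 0.24, -0.02, 0.6], [0.002, 0.019, 0.009, 0.071, 0.239, -0.02, 0.6], [0.002, 0.019, 0.009, 0.073, 0.238, -0.019, 0.6], [0.002, 0.019, 0.009, 0.075, 0.238, -0.018, 0.6], [0.002, 0.019, 0.009, 0.077, 0.237, -0.018, 0.6], [0.002, 0.019, 0.009, 0.079, 0.237, -0.017, 0.6], [0.002, 0.019, 0.009, 0.081, 0.236, -0.016, 0.6], [0.002, 0.019, 0.009, 0.083, 0.236, -0.016, 0.6]]
```

View pics/w11.png

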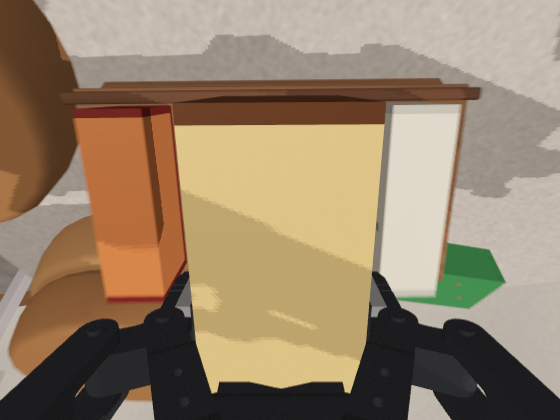

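Request:
play_rows(
  targets=[
    [0,0,0,-0.12,0,-0.21,0.6],
    [0,0,0,-0.12,0,-0.21,0.6],
    [0,0.02,0.01,-0.12,0.05,-0.21,0.6],
    [0.006,0.02,0.012,-0.08,0.12,-0.18,0.6],
    [0.006,0.02,0.012,-0.04,0.2,-0.1,0.6],
    [0.006,0.02,0.012,0,0.24,-0.02,0.6],
    [0.006,0.02,0.012,0.04,0.26,0,0.6],
    [0.006,0.02,0.012,0.04,0.28,0,0.6],
  ],
)

```text
clock: 18.2
tcp_pos: [0.4714, -0.1984, 0.3379]
tcp_rot: [3.13, 0.406, 2.874]
force: [0.4, -0.6, -5.2]
gripper_width: 0.0576
```

```bash
cat >> plan.py <<'E'
AZ=156.1; PANC=np.array([.5868,.3088])
E
python3 - <<'E'
from plan import *
print(alpha()[1:])
A=wp([.44,.12,.33],tilted(160,8)); rows(A,9,.6,8)
E
```

```text
(array([ 0.4245, -0.5947, -5.1547]), array([-0.7577, -0.3878,  1.9372,  0.2089,  1.2421, -2.0957]))
dist 0.3200 ang 16.0 per row 0.0356 1.78
[[0.005, 0.038, 0.011, 0.12, 0.332, -0.038, 0.6], [0.005, 0.038, 0.011, 0.124, 0.331, -0.036, 0.6], [0.005, 0.038, 0.011, 0.128, 0.33, -0.033, 0.6], [0.005, 0.038, 0.011, 0.132, 0.329, -0.031, 0.6], [0.005, 0.038, 0.011, 0.136, 0.327, -0.028, 0.6], [0.005, 0.038, 0.011, 0.14, 0.326, -0.025, 0.6], [0.005, 0.038, 0.011, 0.143, 0.325, -0.022, 0.6], [0.005, 0.038, 0.011, 0.147, 0.323, -0.019, 0.6]]
```

Request:
play_rows(
  targets=[
    [0.005,0.04,0.011,0.12,0.3,-0.038,0.6],
    [0.005,0.04,0.011,0.125,0.33,-0.036,0.6],
    [0.005,0.04,0.011,0.13,0.33,-0.033,0.6],
    [0.005,0.04,0.011,0.13,0.33,-0.03,0.6],
    [0.005,0.04,0.011,0.136,0.33,-0.028,0.6],
    [0.005,0.04,0.011,0.14,0.33,-0.025,0.6],
    [0.005,0.04,0.011,0.14,0.32,-0.022,0.6],
    [0.005,0.04,0.011,0.14,0.32,-0.02,0.6],
  ],
)

```text
clock: 19.0
tcp_pos: [0.4379, 0.0941, 0.3278]
tcp_rot: [3.139, 0.138, 2.795]
force: [1.0, -0.6, -5.4]
gripper_width: 0.0573
```

```bash

python3 - <<'E'
from plan import *
print(alpha()[1:])
A=wp([*(PANC),.26],tilted(AZ,0)); rows(A,10,.6,10)
A=wp([.53,.28,.28],tilted(AZ,0)); rows(A,8,.6,10)
E
```

```text
(array([ 1.0124, -0.6443, -5.3661]), array([-0.0305, -0.3318,  1.8732, -0.041 ,  1.4681, -1.2537]))
dist 0.2699 ang 8.9 per row 0.0270 0.89
[[0.001, 0.018, 0.009, -0.057, 0.252, 0.077, 0.6], [0.001, 0.018, 0.009, -0.056, 0.253, 0.076, 0.6], [0.001, 0.018, 0.009, -0.056, 0.253, 0.075, 0.6], [0.001, 0.018, 0.009, -0.055, 0.254, 0.074, 0.6], [0.001, 0.018, 0.009, -0.054, 0.254, 0.073, 0.6], [0.001, 0.018, 0.009, -0.053, 0.255, 0.072, 0.6], [0.001, 0.018, 0.009, -0.053, 0.255, 0.071, 0.6], [0.001, 0.018, 0.009, -0.052, 0.255, 0.07, 0.6], [0.001, 0.018, 0.009, -0.051, 0.256, 0.069, 0.6], [0.001, 0.018, 0.009, -0.05, 0.256, 0.069, 0.6]]
dist 0.2128 ang 8.9 per row 0.0266 1.11
[[0.001, 0.022, 0.011, -0.021, 0.257, 0.064, 0.6], [0.001, 0.022, 0.011, -0.02, 0.258, 0.063, 0.6], [0.001, 0.022, 0.011, -0.019, 0.258, 0.063, 0.6], [0.001, 0.022, 0.011, -0.017, 0.258, 0.062, 0.6], [0.001, 0.022, 0.011, -0.016, 0.258, 0.062, 0.6], [0.001, 0.022, 0.011, -0.015, 0.259, 0.061, 0.6], [0.001, 0.022, 0.011, -0.014, 0.259, 0.061, 0.6], [0.001, 0.022, 0.011, -0.012, 0.259, 0.06, 0.6]]
```

```bash
cat >> plan.py <<'E'
DD=np.array([np.cos(np.radians(AZ)),np.sin(np.radians(AZ))])
def place(z,out=0.): return wp([*(PANC+out*DD),z],tilted(AZ,0))
E
python3 - <<'E'
from plan import *
rows(place(.31,.035),9,.6,9)
E
```

```text
dist 0.2576 ang 8.9 per row 0.0286 0.99
[[0.001, 0.02, 0.01, -0.033, 0.283, 0.025, 0.6], [0.001, 0.02, 0.01, -0.031, 0.283, 0.024, 0.6], [0.001, 0.02, 0.01, -0.029, 0.284, 0.024, 0.6], [0.001, 0.02, 0.01, -0.027, 0.284, 0.023, 0.6], [0.001, 0.02, 0.01, -0.025, 0.284, 0.022, 0.6], [0.001, 0.02, 0.01, -0.023, 0.284, 0.022, 0.6], [0.001, 0.02, 0.01, -0.022, 0.285, 0.021, 0.6], [0.001, 0.02, 0.01, -0.02, 0.285, 0.021, 0.6], [0.001, 0.02, 0.01, -0.018, 0.285, 0.02, 0.6]]
```

Request:
play_rows(
  targets=[
    [0,0.02,0.01,-0.033,0.28,0.02,0.6],
    [0,0.02,0.01,-0.03,0.28,0.02,0.6],
    [0,0.02,0.01,-0.03,0.28,0.02,0.6],
    [0,0.02,0.01,-0.027,0.28,0.02,0.6],
    [0,0.02,0.01,-0.025,0.28,0.02,0.6],
    [0,0.02,0.01,-0.023,0.28,0.02,0.6],
    [0,0.02,0.01,-0.02,0.28,0.02,0.6],
    [0,0.02,0.01,-0.02,0.2,0.02,0.6],
  ],
)

```text
clock: 19.8
tcp_pos: [0.5355, 0.301, 0.3102]
tcp_rot: [3.133, 0.002, 2.735]
force: [-0.3, -1.4, -5.6]
gripper_width: 0.0574
```

```bash

python3 - <<'E'
from plan import *
print(alpha()[1:])
rows(place(.165,.035),9,.6,8)
E
```

```text
(array([-0.2588, -1.368 , -5.6432]), array([ 0.3128,  0.2145,  1.3787,  0.0057,  1.5413, -0.8512]))
dist 0.1481 ang 0.8 per row 0.0165 0.09
[[0.001, 0.0, 0.001, -0.01, 0.029, 0.162, 0.6], [0.001, 0.0, 0.001, -0.01, 0.03, 0.162, 0.6], [0.001, 0.0, 0.001, -0.01, 0.03, 0.162, 0.6], [0.001, 0.0, 0.001, -0.01, 0.03, 0.161, 0.6], [0.001, 0.0, 0.001, -0.01, 0.03, 0.161, 0.6], [0.001, 0.0, 0.001, -0.01, 0.03, 0.161, 0.6], [0.001, 0.0, 0.001, -0.01, 0.03, 0.161, 0.6], [0.001, 0.0, 0.001, -0.01, 0.031, 0.161, 0.6]]
```

Request:
play_rows(
  targets=[
    [0,0,0,-0.01,0.06,0.12,0.6],
    [0,0,0,-0.01,0.06,0.16,0.6],
    [0,0,0,-0.01,0.05,0.2,0.6],
    [0,0,0,-0.01,0.03,0.22,0.6],
    [0,0,0,-0.01,0.02,0.22,0.6],
    [0,0,0,-0.01,0,0.2,0.6],
    [0,0,0,0,0,0.15,0.6],
    [0,0,0,0,0,0.08,0.6],
  ],
)

```text
clock: 20.6
tcp_pos: [0.5464, 0.318, 0.1595]
tcp_rot: [3.139, -0.004, 2.734]
force: [0.1, -0.4, -5.1]
gripper_width: 0.0574
```

```bash

python3 - <<'E'
from plan import *
print(alpha()[1:])
rows(place(.15,.0),6,.6,8)
t=snap('top','t12'); s=snap('side','s12'); w=snap('wrist','w12'); crop(t,'t12c',130,120,170,150,4); crop(s,'s12c',220,110,160,150,4)
E
```

```text
(array([ 0.1   , -0.3564, -5.1238]), array([ 0.334 ,  0.3632,  1.4967,  0.0049,  1.2832, -0.8307]))
dist 0.0425 ang 0.6 per row 0.0071 0.10
[[0.001, -0.001, 0.002, -0.068, 0.013, 0.016, 0.6], [0.001, -0.001, 0.002, -0.068, 0.013, 0.016, 0.6], [0.001, -0.001, 0.002, -0.068, 0.013, 0.016, 0.6], [0.001, -0.001, 0.002, -0.068, 0.013, 0.016, 0.6], [0.001, -0.001, 0.002, -0.068, 0.013, 0.016, 0.6], [0.001, -0.001, 0.002, -0.068, 0.013, 0.016, 0.6]]
```

View pics/t12c.png

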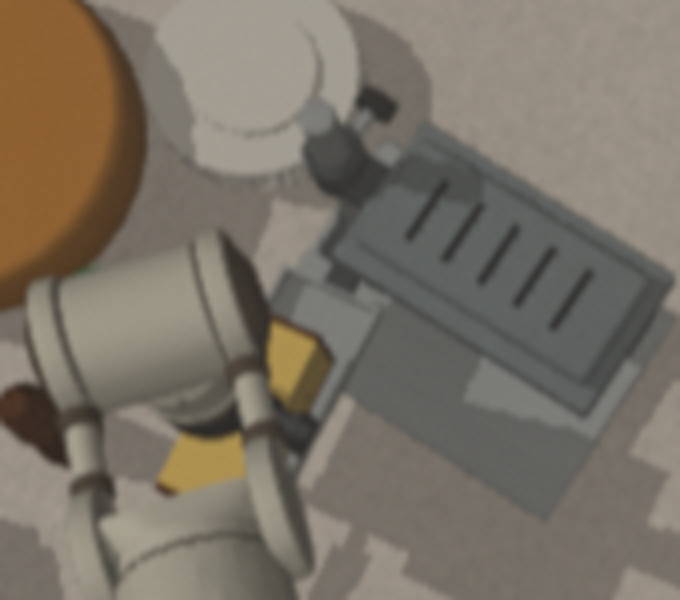

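View pics/w12.png

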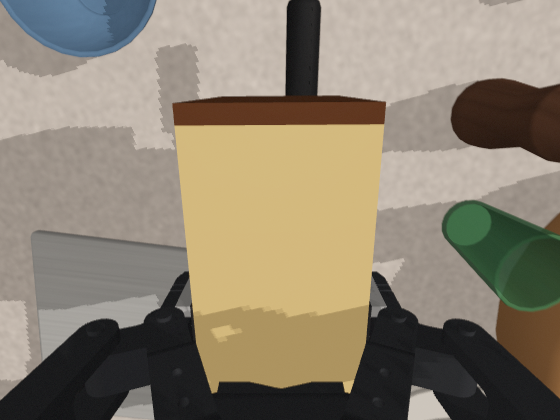

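View pics/s12c.png

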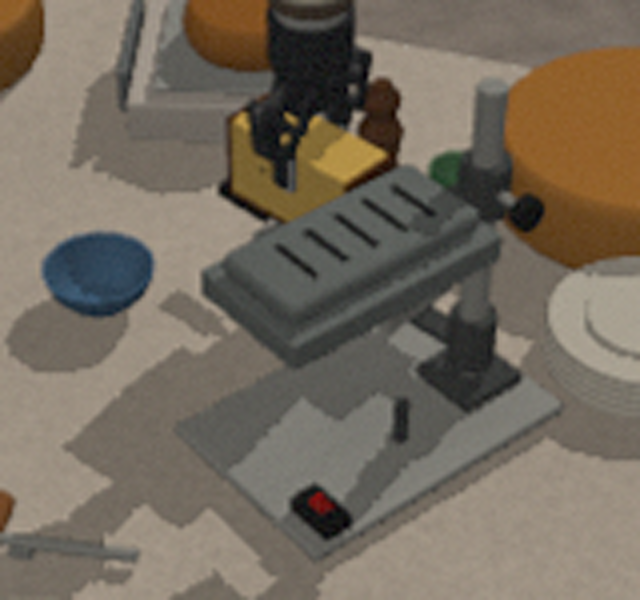

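```bash

python3 - <<'E'
from plan import *
w=load('w12')
for r in (.28,.30,.318): print(r,proj(w,[*(PIV+r*DD),.074]), proj(w,[*(PANC+(r-.147)*DD),.074]))
print(onz(w,302,90,.074),onz(w,304,8,.074))
E
```

```text
0.28 [295.4952  70.5421] [295.3576  69.0831]
0.3 [296.2418  34.6403] [296.101   33.0945]
0.318 [296.9521   0.4813] [296.8084  -1.1494]
[0.4781 0.3618 0.074 ] [0.4365 0.3801 0.074 ]
```

```bash
sed -i 's/^AZ=156.1.*/AZ=155.6; PANC=np.array([.5875,.3097])/' plan.py
python3 - <<'E'
from plan import *
rows(place(.145,.0005),7,.6,8)
E
```

```text
dist 0.0438 ang 1.1 per row 0.0063 0.16
[[0.001, -0.0, 0.003, -0.057, 0.011, 0.024, 0.6], [0.001, -0.0, 0.003, -0.057, 0.011, 0.024, 0.6], [0.001, -0.0, 0.003, -0.057, 0.011, 0.024, 0.6], [0.001, -0.0, 0.003, -0.057, 0.011, 0.024, 0.6], [0.001, -0.0, 0.003, -0.057, 0.012, 0.024, 0.6], [0.001, -0.0, 0.003, -0.057, 0.012, 0.024, 0.6], [0.001, -0.0, 0.003, -0.057, 0.012, 0.024, 0.6]]
```

Request:
play_rows(
  targets=[
    [0,0,0.004,-0.06,0.012,0.024,0.6],
    [0,0,0.004,-0.06,0.012,0.024,0.6],
    [0,0,0.004,-0.06,0.012,0.024,0.6],
    [0,0,0.004,-0.06,0.012,0.024,0.6],
    [0,0,0.004,-0.06,0.012,0.024,0.6],
    [0,0,0.004,-0.06,0.012,0.02,0.6],
    [0,0,0,-0.05,0.012,0.02,0.6],
    [0,0,0,0,0,0,0.6],
  ],
)

```text
clock: 21.55
tcp_pos: [0.5958, 0.3092, 0.1492]
tcp_rot: [3.131, 0.005, 2.713]
force: [-0.8, -0.2, -5.8]
gripper_width: 0.0573
```

```bash

python3 - <<'E'
from plan import *
print(alpha()[1:])
rows(place(.109,.0005),5,.6,8)
w=snap('wrist','w13');t=snap('top','t13');crop(t,'t13c',130,120,170,150,4)
print([proj(w,[*(PIV+r*DD),.074]) for r in (.252,.30,.318)])
E
```

```text
(array([-0.8265, -0.1745, -5.8455]), array([ 0.297 ,  0.4601,  1.3901,  0.0048,  1.2812, -0.8464]))
dist 0.0412 ang 0.7 per row 0.0082 0.13
[[0.003, 0.001, -0.001, 0.017, -0.007, 0.08, 0.6], [0.003, 0.001, -0.001, 0.017, -0.007, 0.08, 0.6], [0.003, 0.001, -0.001, 0.017, -0.006, 0.08, 0.6], [0.003, 0.001, -0.001, 0.017, -0.006, 0.08, 0.6], [0.003, 0.001, -0.001, 0.017, -0.006, 0.08, 0.6]]
[array([274.4485,  28.361 ]), array([273.6305, -73.968 ]), array([ 273.2876, -116.8636])]
```

View pics/w13.png

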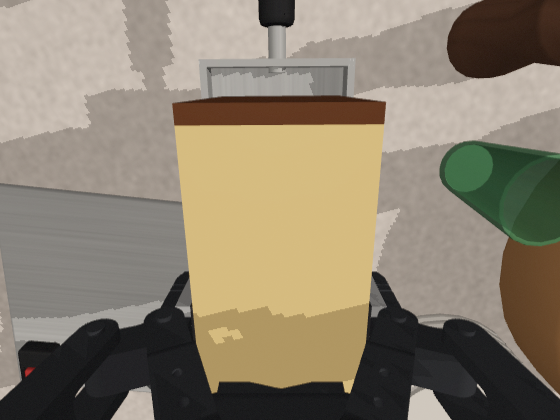

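View pics/t13c.png

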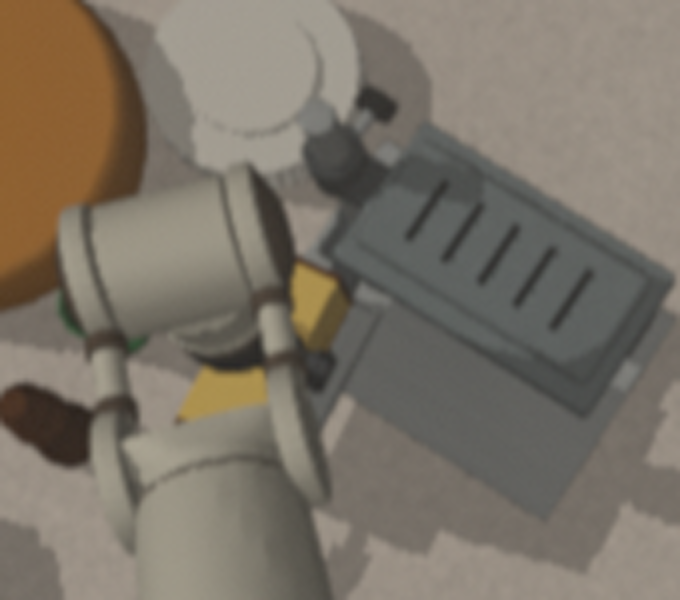

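```bash

python3 - <<'E'
from plan import *
w=load('w13'); p,R,s=pose()
for uv in [(277.5,60),(201,60),(354,60),(277.5,67)]:
    X=onz(w,*uv,.084); print(uv,X,R.inv().apply(X-p), np.linalg.norm(X[:2]-PIV))
# cheese front top edge sanity: v=125 (paste) at z top
for v in (101,125): 
    X=onz(w,280,v,p[2]+.046); print(v,R.inv().apply(X-p))
E
```

```text
(277.5, 60) [0.5088 0.3474 0.084 ] [ 0.0946 -0.0021  0.0651] 0.23482847723838968
(201, 60) [0.4913 0.3092 0.084 ] [ 0.0946 -0.0441  0.0647] 0.23839129198921286
(354, 60) [0.5263 0.3858 0.084 ] [0.0946 0.0401 0.0655] 0.23875906379651382
(277.5, 67) [0.5121 0.3459 0.084 ] [ 0.091  -0.0021  0.0651] 0.23123261979037824
101 [ 0.0765 -0.0007 -0.0463]
125 [ 0.0703 -0.0007 -0.0463]
```

Request:
play_rows(
  targets=[
    [0.004,0,0,0.022,-0.006,0.06,0.6],
    [0.004,0,0,0.022,-0.006,0.07,0.6],
    [0.004,0,0,0.02,-0.004,0.07,0.6],
    [0.002,0,0,0,0,0.06,0.6],
    [0,0,0,0,0,0.03,0.6],
    [0,0,0,0,0,0,0.6],
  ],
)

```text
clock: 22.25
tcp_pos: [0.5865, 0.3115, 0.1171]
tcp_rot: [-3.139, 0.002, 2.715]
force: [0.1, 0.1, -5.6]
gripper_width: 0.0574
```

```bash

python3 - <<'E'
from plan import *
print(alpha()[1:]);rows(place(.109,.0005),5,.6,1)
w=snap('wrist','w14')
E
```

```text
(array([ 0.0832,  0.0877, -5.6493]), array([ 0.3085,  0.4839,  1.4245, -0.004 ,  1.2333, -0.834 ]))
dist 0.0083 ang 0.2 per row 0.0017 0.04
[[-0.001, 0.001, -0.0, -0.002, -0.002, 0.016, 0.6]]
```

View pics/w14.png

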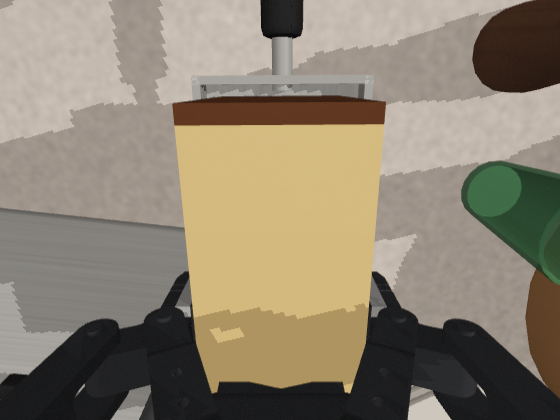

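Request:
play_rows(
  targets=[
    [0,0,0,0,0,0.025,0.6],
    [0,0,0,0,0,0.02,0.6],
    [0,0,0,0,0,0.015,0.6],
  ],
)

```text
clock: 22.6
tcp_pos: [0.5876, 0.3117, 0.1121]
tcp_rot: [-3.141, 0.004, 2.714]
force: [-0.3, 0.4, -5.0]
gripper_width: 0.0573
```

Request:
play_rows(
  targets=[
    [0,0,0,0,0,0.015,0.6],
    [0,0,0,0,0,0,0.6],
  ],
)

```text
clock: 22.8
tcp_pos: [0.5879, 0.3118, 0.112]
tcp_rot: [-3.141, 0.005, 2.714]
force: [-0.6, -0.6, -5.3]
gripper_width: 0.0575
```

Request:
play_rows(
  targets=[
    [0,0,0,0,0,0.025,0.6],
    [0,0,0,0,0,0.025,0.6],
  ],
)

```text
clock: 23.0
tcp_pos: [0.5884, 0.3119, 0.1117]
tcp_rot: [-3.141, 0.006, 2.715]
force: [-8.6, -1.7, 11.2]
gripper_width: 0.0576
```

Request:
play_rows(
  targets=[
    [0,0,0,0,0,0.025,0.6],
    [0,0,0,0,0,0,0.6],
  ],
)

```text
clock: 23.2
tcp_pos: [0.5886, 0.312, 0.1123]
tcp_rot: [-3.141, 0.006, 2.715]
force: [0.0, -0.2, -4.6]
gripper_width: 0.0571
```

```bash

python3 - <<'E'
from plan import *
w=snap('wrist','w15'); t=snap('top','t15');crop(t,'t15c',150,150,120,110,6); s=snap('side','s15'); crop(s,'s15c',240,110,120,90,6)
E
```

```text
(no output)
```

View pics/w15.png

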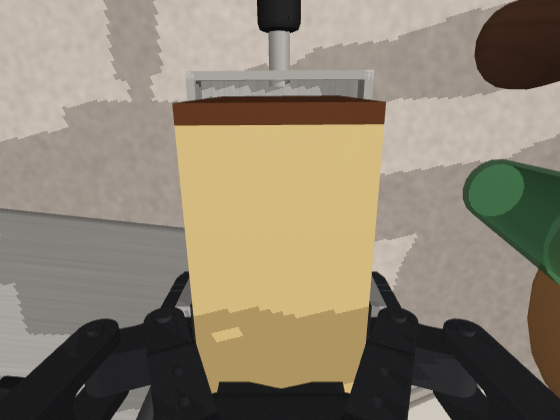

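View pics/t15c.png

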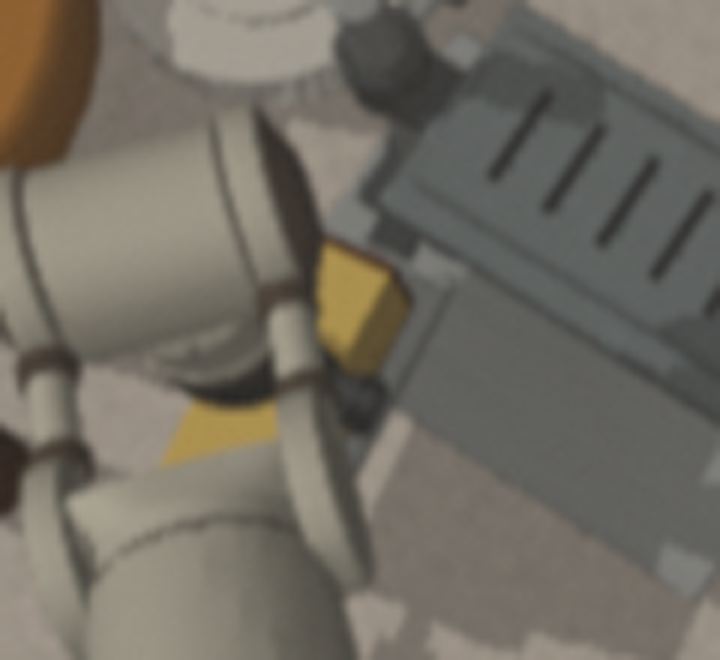

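View pics/s15c.png

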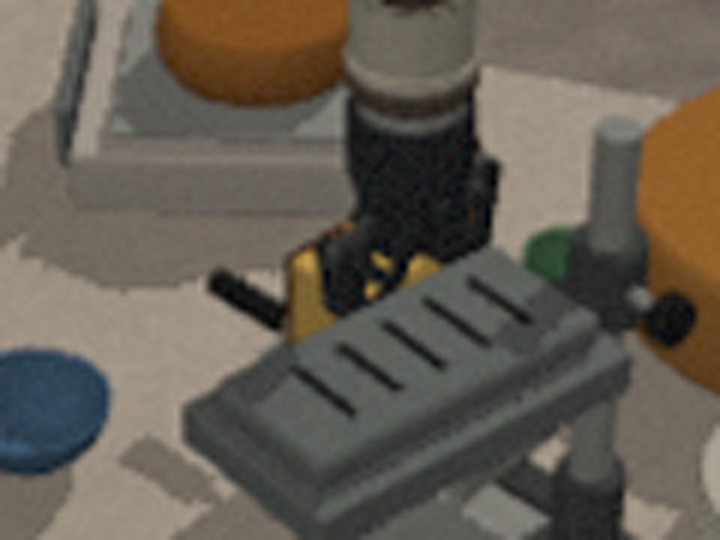

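```bash

python3 - <<'E'
from plan import *
w=load('w15'); p,R,s=pose()
for uv in [(280,72),(187,72),(374,71)]:
    X=onz(w,*uv,.084); print(uv,X,R.inv().apply(X-p), np.linalg.norm(X[:2]-PIV))
E
```

```text
(280, 72) [0.5088 0.3475 0.084 ] [ 0.0878 -0.0008  0.0273] 0.23488509462571794
(187, 72) [0.4912 0.3088 0.084 ] [ 0.0879 -0.0434  0.0273] 0.23846893714273545
(374, 71) [0.5262 0.3868 0.084 ] [0.0883 0.0421 0.0273] 0.2394307008045101
```

Request:
play_rows(
  targets=[
    [0,0,0,0,0,0.02,0.6],
    [0,0,0,0,0,0.01,-0.4],
    [0,0,0,0,0,0,-0.5],
    [0,0,0,0,0,0,-0.6],
  ],
  grip_force=20,
)

```text
clock: 23.75
tcp_pos: [0.5909, 0.3126, 0.1122]
tcp_rot: [3.139, 0.01, 2.715]
force: [0.1, -0.8, -0.5]
gripper_width: 0.0683
```

```bash

python3 - <<'E'
from plan import *
print(alpha()[1:])
w=snap('wrist','w16')
E
```

```text
(array([ 0.0889, -0.8157, -0.499 ]), array([ 0.3086,  0.4931,  1.4221, -0.0053,  1.2169, -0.8336]))
```

View pics/w16.png

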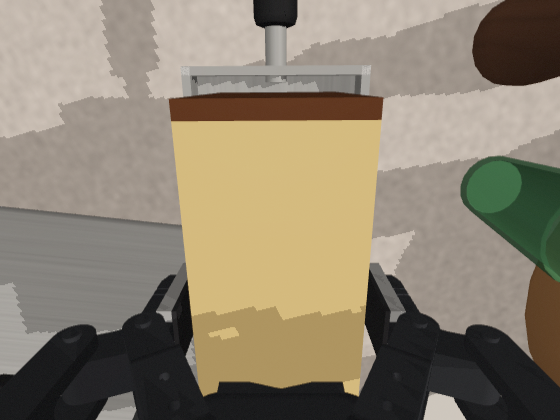

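Released and steady, force back to about zero. Open the rest and rise.

Request:
play_rows(
  targets=[
    [0,0,0,0,0,0,-1],
    [0,0,0,0,0,0,-1],
    [0,0,0,0,0,-0.08,-1],
    [0,0,0,0.01,0,-0.15,-1],
    [0,0,0,0.02,0,-0.25,-1],
    [0,0,0,0.05,0,-0.3,-1],
    [0,0,0,0.15,0,-0.3,-1],
    [0,0,0,0.2,0,-0.3,-1],
  ],
)

```text
clock: 24.6
tcp_pos: [0.5487, 0.3291, 0.254]
tcp_rot: [-3.14, 0.006, 2.712]
force: [-0.5, 0.9, -0.2]
gripper_width: 0.0855
```

```bash

python3 - <<'E'
from plan import *
print(alpha()[1:])
w=snap('wrist','w17'); t=snap('top','t17');crop(t,'t17c',150,150,120,110,6)
# pre-straddle pose on handle at out stop, skewed
T=handle_pose(1.455,back=.08,t=28); print(T[0],T[1].as_euler('xyz')); rows(T,8,-.1)
E
```

```text
(array([-0.4672,  0.8607, -0.2496]), array([ 0.3544,  0.3098,  1.374 , -0.0055,  1.455 , -0.7859]))
[0.4317 0.3805 0.1279] [3.1416 0.4887 2.7163]
dist 0.1836 ang 27.3 per row 0.0230 3.41
[[0.001, -0.076, -0.0, 0.162, -0.006, 0.163, -0.1], [0.001, -0.076, -0.0, 0.171, -0.006, 0.153, -0.1], [0.001, -0.076, -0.0, 0.18, -0.006, 0.142, -0.1], [0.001, -0.076, -0.0, 0.188, -0.006, 0.131, -0.1], [0.001, -0.076, -0.0, 0.196, -0.006, 0.12, -0.1], [0.001, -0.076, -0.0, 0.202, -0.006, 0.108, -0.1], [0.001, -0.076, -0.0, 0.208, -0.006, 0.096, -0.1], [0.001, -0.076, -0.0, 0.214, -0.005, 0.083, -0.1]]
```

View pics/w17.png

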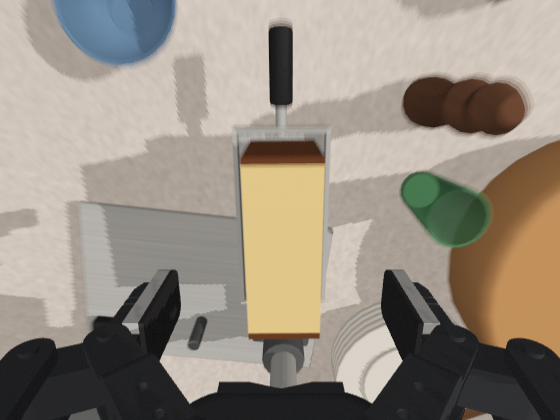

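View pics/t17c.png

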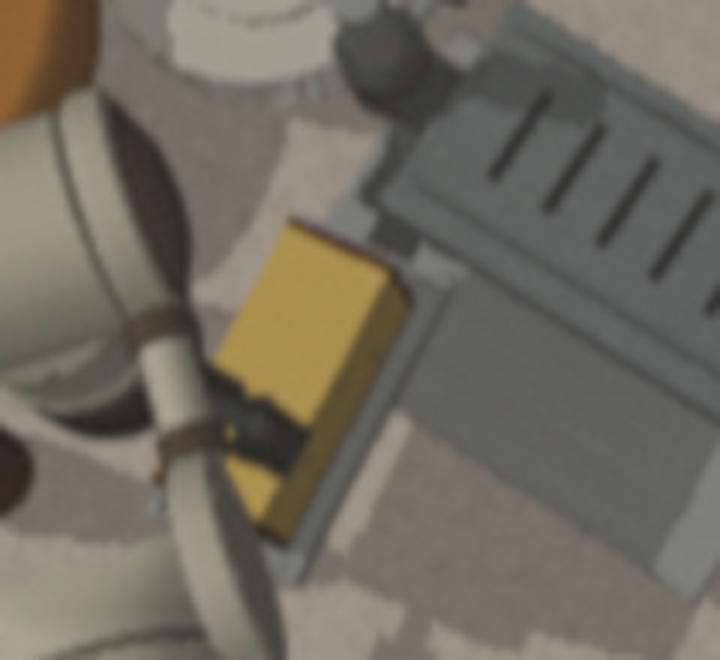

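```bash

python3 - <<'E'
from plan import *
w=load('w17')
d=np.array([np.cos(np.radians(155.6)),np.sin(np.radians(155.6))]); n=np.array([-d[1],d[0]])
for uv in [(241,164),(325,163),(320,338),(248,339)]:
    X=onz(w,*uv,.155)[:2]-PIV; print(uv,X@d,X@n)
for uv in [(234,128),(331,127)]:
    X=onz(w,*uv,.084)[:2]-PIV; print('rim',uv,X@d,X@n)
T=handle_pose(1.455,t=28,back=.08)
A=wp([.40,.395,.23],T[1]); rows(A,8,-.1)
E
```

```text
(241, 164) 0.2205930906816556 0.026847483379498355
(325, 163) 0.22105055463107923 -0.03194485179629593
(320, 338) 0.0731399201127484 -0.033033457830131625
(248, 339) 0.07234002251716268 0.026964818964170946
rim (234, 128) 0.23762060965134496 0.03997274022132204
rim (331, 127) 0.2381038579271797 -0.04502693963180557
dist 0.1654 ang 27.3 per row 0.0207 3.41
[[0.001, -0.076, -0.0, 0.204, -0.006, 0.035, -0.1], [0.001, -0.076, -0.0, 0.205, -0.006, 0.022, -0.1], [0.001, -0.076, -0.0, 0.206, -0.005, 0.01, -0.1], [0.001, -0.076, -0.0, 0.207, -0.005, -0.002, -0.1], [0.001, -0.076, -0.0, 0.206, -0.005, -0.014, -0.1], [0.001, -0.076, -0.0, 0.205, -0.005, -0.027, -0.1], [0.001, -0.076, -0.0, 0.203, -0.005, -0.039, -0.1], [0.001, -0.076, -0.0, 0.2, -0.005, -0.051, -0.1]]
```

Request:
play_rows(
  targets=[
    [0,-0.076,0,0.2,0,0.035,-0.2],
    [0,-0.076,0,0.2,0,0.022,-0.2],
    [0,-0.076,0,0.2,0,0.01,-0.2],
    [0,-0.076,0,0.2,0,0,-0.2],
    [0,-0.076,0,0.2,0,-0.01,-0.2],
    [0,-0.076,0,0.2,0,-0.02,-0.2],
    [0,-0.076,0,0.2,0,-0.03,-0.2],
    [0,-0.076,0,0.1,0,0,-0.2],
  ],
)

```text
clock: 25.5
tcp_pos: [0.4172, 0.3938, 0.2357]
tcp_rot: [3.117, 0.518, 2.697]
force: [0.2, -0.7, 0.0]
gripper_width: 0.0516
```

```bash

python3 - <<'E'
from plan import *
print(alpha())
w=snap('wrist','w18')
T=handle_pose(1.455,back=.0,t=28); rows(T,8,-.2)
for r in (.252,.318): print(proj(w,[*(PIV+r*DD),.074]))
E
```

```text
(array([1.4719, 0.3469, 0.2522]), array([ 0.2153, -0.7404,  0.0108]), array([ 0.7921,  0.0731,  1.7621, -0.5265,  1.1529, -0.1604]))
dist 0.1857 ang 2.0 per row 0.0232 0.25
[[0.002, 0.005, -0.002, 0.045, -0.01, 0.227, -0.2], [0.002, 0.005, -0.002, 0.044, -0.01, 0.228, -0.2], [0.002, 0.005, -0.002, 0.043, -0.01, 0.228, -0.2], [0.002, 0.005, -0.002, 0.043, -0.009, 0.228, -0.2], [0.002, 0.005, -0.002, 0.042, -0.009, 0.228, -0.2], [0.002, 0.005, -0.002, 0.041, -0.008, 0.228, -0.2], [0.002, 0.005, -0.002, 0.04, -0.008, 0.229, -0.2], [0.002, 0.005, -0.002, 0.039, -0.007, 0.229, -0.2]]
[271.7367 170.8908]
[269.6686 110.4649]
```

View pics/w18.png

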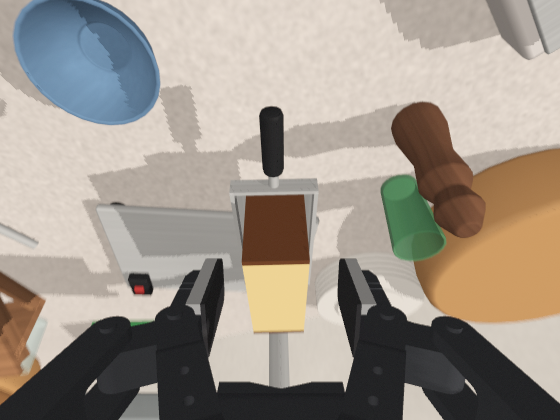

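Request:
play_rows(
  targets=[
    [0,0.005,0,0.055,-0.012,0.22,-0.2],
    [0,0.005,0,0.055,-0.012,0.23,-0.2],
    [0,0.005,0,0.055,-0.01,0.23,-0.2],
    [0,0.005,0,0.05,-0.01,0.23,-0.2],
    [0,0.005,0,0.05,-0.01,0.23,-0.2],
    [0,0.005,0,0.05,-0.01,0.22,-0.2],
    [0,0.005,0,0.04,-0.01,0.2,-0.2],
    [0,0,0,0.04,0,0.1,-0.2],
  ],
)

```text
clock: 26.35
tcp_pos: [0.4595, 0.3735, 0.0707]
tcp_rot: [3.11, 0.49, 2.697]
force: [0.1, 0.1, -0.0]
gripper_width: 0.0512
```

```bash

python3 - <<'E'
from plan import *
print(alpha())
w=snap('wrist','w19')
T=handle_pose(1.455,back=.0,t=28); rows(T,2,-.2)
E
```

```text
(array([1.4705, 0.2995, 0.0874]), array([ 0.0815,  0.1451, -0.0386]), array([ 0.6933,  0.3058,  1.8484, -0.5945,  0.8304, -0.0678]))
dist 0.0162 ang 1.5 per row 0.0081 0.76
[[0.013, 0.0, -0.01, -0.016, -0.023, 0.076, -0.2], [0.013, 0.0, -0.01, -0.016, -0.022, 0.076, -0.2]]
```

View pics/w19.png

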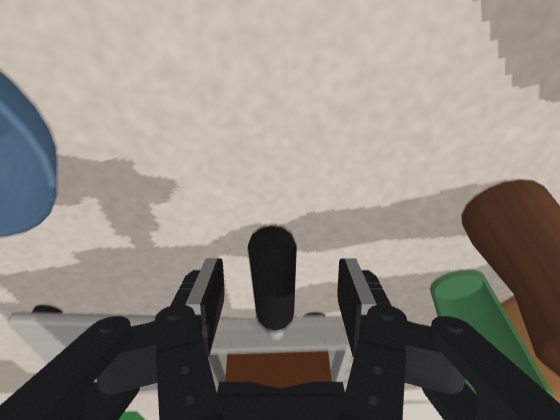

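Request:
play_rows(
  targets=[
    [0.013,0,-0.01,-0.016,-0.03,0.076,-0.2],
    [0.013,0,-0.01,-0.016,-0.04,0.076,-0.2],
    [-0.008,0,-0.015,0,-0.04,0,-0.2],
    [-0.01,0,-0.015,0,-0.04,0,-0.2],
    [-0.01,0,-0.018,0,-0.04,0,-0.2],
    [-0.01,0,-0.018,0,-0.05,0,-0.2],
    [-0.012,0,-0.022,0,-0.06,0,-0.2],
    [-0.014,0,-0.025,0,-0.07,0,-0.2],
  ],
)

```text
clock: 27.2
tcp_pos: [0.456, 0.3351, 0.0611]
tcp_rot: [3.132, 0.494, 2.824]
force: [1.0, 0.1, -0.3]
gripper_width: 0.0512
```

```bash

python3 - <<'E'
from plan import *
print(alpha())
rows(handle_pose(1.1,t=28),9,-.2,8)
E
```

```text
(array([1.3424, 0.2886, 0.0778]), array([ 0.994 ,  0.094 , -0.2662]), array([ 0.6259,  0.2269,  1.9725, -0.6073,  0.724 , -0.2124]))
dist 0.0681 ang 13.9 per row 0.0076 1.54
[[-0.015, 0.001, -0.031, -0.005, -0.075, 0.007, -0.2], [-0.015, 0.001, -0.031, -0.003, -0.075, 0.006, -0.2], [-0.015, 0.001, -0.031, -0.001, -0.075, 0.005, -0.2], [-0.015, 0.001, -0.031, 0.001, -0.076, 0.004, -0.2], [-0.015, 0.001, -0.031, 0.002, -0.076, 0.003, -0.2], [-0.015, 0.001, -0.031, 0.004, -0.075, 0.002, -0.2], [-0.015, 0.001, -0.031, 0.006, -0.075, 0.001, -0.2], [-0.015, 0.001, -0.031, 0.008, -0.075, 0.001, -0.2]]
```

Request:
play_rows(
  targets=[
    [-0.016,0,-0.031,0,-0.085,0.006,-0.2],
    [-0.016,0,-0.031,0,-0.085,0.006,-0.2],
    [-0.016,0,-0.031,0,-0.085,0.005,-0.2],
    [-0.016,0,-0.031,0,-0.085,0.004,-0.2],
    [-0.016,0,-0.031,0,-0.085,0.003,-0.2],
    [-0.016,0,-0.031,0,-0.085,0.002,-0.2],
    [-0.016,0,-0.031,0,-0.085,0,-0.2],
    [-0.016,0,-0.031,0,-0.085,0,-0.2],
  ],
)

```text
clock: 28.0
tcp_pos: [0.4425, 0.2664, 0.0619]
tcp_rot: [3.13, 0.504, 3.063]
force: [1.1, 0.8, -1.4]
gripper_width: 0.051
```

```bash

python3 - <<'E'
from plan import *
print(alpha()); snap('wrist','w20')
rows(handle_pose(.8,t=28),9,-.2,8)
E
```

```text
(array([1.0918, 0.2892, 0.0785]), array([ 1.0815,  0.7561, -1.3613]), array([ 0.4474,  0.0072,  2.2197, -0.4913,  0.5166, -0.666 ]))
dist 0.0805 ang 17.4 per row 0.0089 1.93
[[-0.019, 0.002, -0.038, -0.01, -0.088, 0.01, -0.2], [-0.019, 0.002, -0.038, -0.008, -0.089, 0.009, -0.2], [-0.019, 0.002, -0.038, -0.005, -0.089, 0.007, -0.2], [-0.019, 0.002, -0.038, -0.002, -0.089, 0.006, -0.2], [-0.019, 0.002, -0.038, 0.0, -0.089, 0.004, -0.2], [-0.019, 0.002, -0.038, 0.003, -0.089, 0.003, -0.2], [-0.019, 0.002, -0.038, 0.006, -0.089, 0.002, -0.2], [-0.019, 0.002, -0.038, 0.009, -0.089, 0.0, -0.2]]
```

View pics/w20.png

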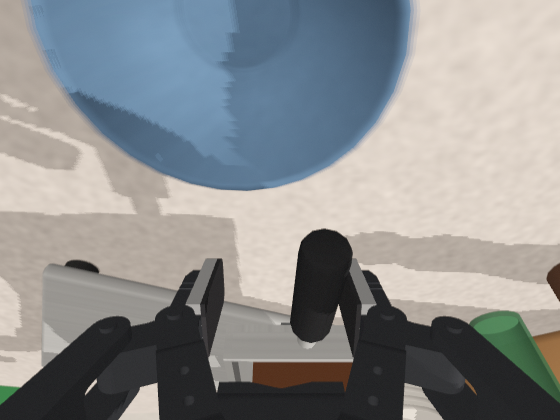

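Request:
play_rows(
  targets=[
    [-0.019,0,-0.037,-0.008,-0.09,0.012,-0.2],
    [-0.019,0,-0.037,-0.008,-0.09,0.012,-0.2],
    [-0.019,0,-0.037,-0.005,-0.09,0.01,-0.2],
    [-0.019,0,-0.037,-0.002,-0.09,0.008,-0.2],
    [-0.019,0,-0.037,0,-0.09,0.006,-0.2],
    [-0.019,0,-0.037,0.002,-0.09,0.004,-0.2],
    [-0.019,0,-0.037,0.004,-0.09,0.002,-0.2],
    [-0.019,0,-0.037,0.006,-0.09,0,-0.2],
  ],
)

```text
clock: 28.85
tcp_pos: [0.449, 0.1925, 0.06]
tcp_rot: [3.141, 0.514, -2.941]
force: [0.1, 1.5, -0.7]
gripper_width: 0.0511
```

```bash

python3 - <<'E'
from plan import *
print(alpha())
rows(handle_pose(.52,t=28),9,-.2,8)
E
```

```text
(array([0.8256, 0.2881, 0.0766]), array([ 0.093 ,  1.4545, -0.7149]), array([ 0.1359, -0.1636,  2.3857,  0.0826,  0.4072, -1.703 ]))
dist 0.0853 ang 17.8 per row 0.0095 1.97
[[-0.021, 0.004, -0.038, -0.009, -0.094, 0.009, -0.2], [-0.021, 0.004, -0.038, -0.006, -0.094, 0.007, -0.2], [-0.021, 0.004, -0.038, -0.003, -0.095, 0.006, -0.2], [-0.021, 0.004, -0.038, -0.001, -0.095, 0.004, -0.2], [-0.021, 0.004, -0.038, 0.002, -0.095, 0.002, -0.2], [-0.021, 0.004, -0.038, 0.005, -0.095, 0.001, -0.2], [-0.021, 0.004, -0.038, 0.008, -0.094, -0.001, -0.2], [-0.021, 0.004, -0.038, 0.011, -0.094, -0.002, -0.2]]
```

Request:
play_rows(
  targets=[
    [-0.02,0.004,-0.036,-0.009,-0.085,0.009,-0.2],
    [-0.02,0.004,-0.036,-0.006,-0.085,0.008,-0.2],
    [-0.02,0.004,-0.036,-0.003,-0.085,0.006,-0.2],
    [-0.02,0.004,-0.036,0,-0.085,0.004,-0.2],
    [-0.02,0.004,-0.036,0.002,-0.085,0.002,-0.2],
    [-0.02,0.004,-0.036,0.005,-0.085,0,-0.2],
    [-0.02,0.004,-0.036,0.008,-0.085,0,-0.2],
  ],
)

```text
clock: 29.55
tcp_pos: [0.4667, 0.1349, 0.0586]
tcp_rot: [3.139, 0.494, -2.704]
force: [0.7, 1.3, -0.7]
gripper_width: 0.0516
```

```bash

python3 - <<'E'
from plan import *
print(alpha()); snap('wrist','w21')
rows(handle_pose(.25,t=28,skew=18),8,-.2,8)
E
```

```text
(array([0.6087, 0.2886, 0.0753]), array([ 0.7055,  1.2708, -0.6547]), array([-0.1425, -0.1646,  2.3825,  0.5132,  0.5622, -2.5393]))
dist 0.1015 ang 1.6 per row 0.0127 0.20
[[-0.002, 0.001, -0.004, -0.015, -0.125, 0.011, -0.2], [-0.002, 0.001, -0.004, -0.015, -0.126, 0.01, -0.2], [-0.002, 0.001, -0.004, -0.015, -0.126, 0.01, -0.2], [-0.002, 0.001, -0.004, -0.014, -0.126, 0.01, -0.2], [-0.002, 0.001, -0.004, -0.014, -0.126, 0.01, -0.2], [-0.002, 0.001, -0.004, -0.013, -0.126, 0.01, -0.2], [-0.002, 0.001, -0.004, -0.013, -0.126, 0.009, -0.2], [-0.002, 0.001, -0.004, -0.013, -0.126, 0.009, -0.2]]
```

View pics/w21.png

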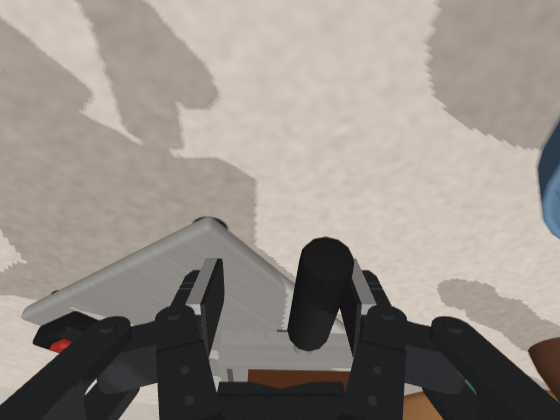

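```bash

python3 - <<'E'
from plan import *
rows(handle_pose(.28,t=28,skew=22),10,-.4,8)
E
```

```text
dist 0.0938 ang 4.2 per row 0.0094 0.42
[[0.004, 0.001, 0.008, -0.01, -0.093, 0.007, -0.4], [0.004, 0.001, 0.008, -0.01, -0.093, 0.007, -0.4], [0.004, 0.001, 0.008, -0.011, -0.093, 0.008, -0.4], [0.004, 0.001, 0.008, -0.012, -0.093, 0.008, -0.4], [0.004, 0.001, 0.008, -0.012, -0.093, 0.008, -0.4], [0.004, 0.001, 0.008, -0.013, -0.093, 0.009, -0.4], [0.004, 0.001, 0.008, -0.013, -0.092, 0.009, -0.4], [0.004, 0.001, 0.008, -0.014, -0.092, 0.009, -0.4]]
```

Request:
play_rows(
  targets=[
    [0.004,0,0.008,0.01,-0.08,0.007,-0.4],
    [0.004,0,0.008,0.01,-0.08,0.007,-0.4],
    [0.004,0,0.008,0,-0.085,0.008,-0.4],
    [0.004,0,0.008,0,-0.085,0.008,-0.4],
    [0.004,0,0.008,-0.01,-0.085,0.008,-0.4],
    [0.004,0,0.008,-0.02,-0.085,0.009,-0.4],
    [0.004,0,0.008,-0.03,-0.085,0.009,-0.4],
    [0.004,0,0.008,-0.03,-0.085,0.009,-0.4],
  ],
)

```text
clock: 30.4
tcp_pos: [0.5022, 0.0731, 0.054]
tcp_rot: [3.135, 0.489, -2.766]
force: [-2.1, 0.1, -0.8]
gripper_width: 0.0597
```

```bash

python3 - <<'E'
from plan import *
print(alpha()); snap('wrist','w22')
rows(handle_pose(.05,t=28,skew=35),10,-.4,8)
E
```

```text
(array([0.3636, 0.2901, 0.0708]), array([-2.1406,  0.1479, -0.7765]), array([-0.2798, -0.0723,  2.3115,  0.5607,  0.5803, -2.6518]))
dist 0.0888 ang 0.5 per row 0.0089 0.05
[[0.001, 0.0, 0.001, -0.035, -0.08, 0.016, -0.4], [0.001, 0.0, 0.001, -0.035, -0.08, 0.016, -0.4], [0.001, 0.0, 0.001, -0.035, -0.08, 0.016, -0.4], [0.001, 0.0, 0.001, -0.035, -0.08, 0.016, -0.4], [0.001, 0.0, 0.001, -0.035, -0.08, 0.016, -0.4], [0.001, 0.0, 0.001, -0.035, -0.08, 0.016, -0.4], [0.001, 0.0, 0.001, -0.035, -0.08, 0.016, -0.4], [0.001, 0.0, 0.001, -0.035, -0.08, 0.016, -0.4]]
```

View pics/w22.png

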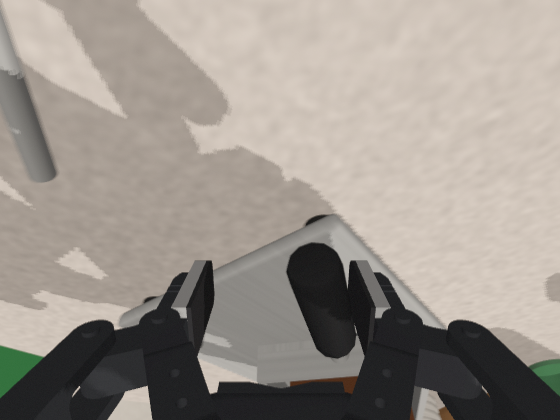

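Request:
play_rows(
  targets=[
    [0,0,0,-0.02,-0.08,0.01,-0.4],
    [0,0,0,-0.024,-0.08,0.01,-0.4],
    [0,0,0,-0.028,-0.08,0.012,-0.4],
    [0,0,0,-0.03,-0.08,0.014,-0.4],
    [0,0,0,-0.035,-0.08,0.016,-0.4],
    [0,0,0,-0.04,-0.075,0.018,-0.4],
    [0,0,0,-0.042,-0.07,0.018,-0.4],
    [0,0,0,-0.042,-0.065,0.018,-0.4],
  ],
)

```text
clock: 31.25
tcp_pos: [0.556, 0.0216, 0.0558]
tcp_rot: [3.137, 0.489, -2.766]
force: [-2.1, 0.7, -1.3]
gripper_width: 0.0594
```

```bash

python3 - <<'E'
from plan import *
print(alpha()); snap('wrist','w23')
rows(handle_pose(-.05,t=28,skew=40),8,-.4,8)
E
```

```text
(array([0.1058, 0.2892, 0.0726]), array([-2.0709,  0.6751, -1.2719]), array([-0.3629,  0.0714,  2.163 ,  0.5846,  0.6183, -2.7431]))
dist 0.0433 ang 0.4 per row 0.0054 0.04
[[-0.0, 0.0, -0.001, -0.028, -0.045, 0.014, -0.4], [-0.0, 0.0, -0.001, -0.028, -0.045, 0.014, -0.4], [-0.0, 0.0, -0.001, -0.028, -0.045, 0.014, -0.4], [-0.0, 0.0, -0.001, -0.028, -0.045, 0.014, -0.4], [-0.0, 0.0, -0.001, -0.028, -0.045, 0.014, -0.4], [-0.0, 0.0, -0.001, -0.028, -0.045, 0.014, -0.4], [-0.0, 0.0, -0.001, -0.027, -0.045, 0.014, -0.4], [-0.0, 0.0, -0.001, -0.027, -0.045, 0.014, -0.4]]
```

View pics/w23.png

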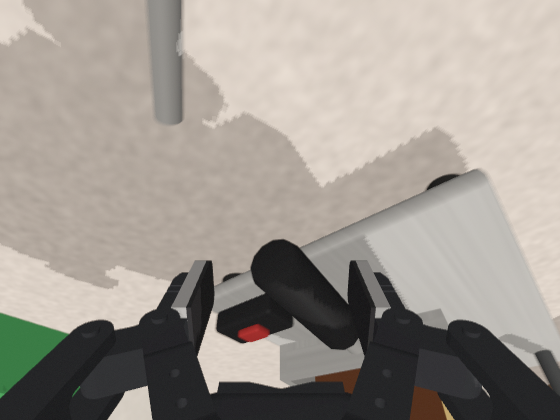

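Request:
play_rows(
  targets=[
    [0,0,0,-0.03,-0.05,0.014,-0.4],
    [0,0,0,-0.03,-0.05,0.014,-0.4],
    [0,0,0,-0.03,-0.05,0.014,-0.4],
    [0,0,0,-0.03,-0.045,0.014,-0.4],
    [0,0,0,-0.025,-0.04,0.014,-0.4],
  ],
)

```text
clock: 31.8
tcp_pos: [0.5826, 0.0038, 0.0569]
tcp_rot: [3.138, 0.49, -2.766]
force: [-2.0, 0.2, -0.4]
gripper_width: 0.0595
```

```bash

python3 - <<'E'
from plan import *
print(alpha()); w=snap('wrist','w24'); s=snap('side','s24'); crop(s,'s24c',220,110,160,150,4)
for a in (0,.05,.1):
  az=1.5*np.pi+YAW-a
  print(a,[proj(w,[*(PIV+r*np.array([np.cos(az),np.sin(az)])),.074]) for r in (.252,.318)])
rows(handle_pose(-.1,t=28,skew=42.5),8,-.4,2)
E
```

```text
(array([-0.005 ,  0.2891,  0.0737]), array([-2.0438,  0.1559, -0.3982]), array([-0.3791,  0.1378,  2.0871,  0.5829,  0.6317, -2.7533]))
0 [array([331.4654, 325.9788]), array([235.0772, 262.0044])]
0.05 [array([355.7453, 318.6852]), array([270.3962, 246.1677])]
0.1 [array([382.2783, 311.442 ]), array([311.2018, 229.7429])]
dist 0.0268 ang 0.7 per row 0.0033 0.09
[[-0.001, 0.0, -0.002, -0.018, -0.026, 0.01, -0.4], [-0.001, 0.0, -0.002, -0.018, -0.026, 0.01, -0.4]]
```

View pics/w24.png

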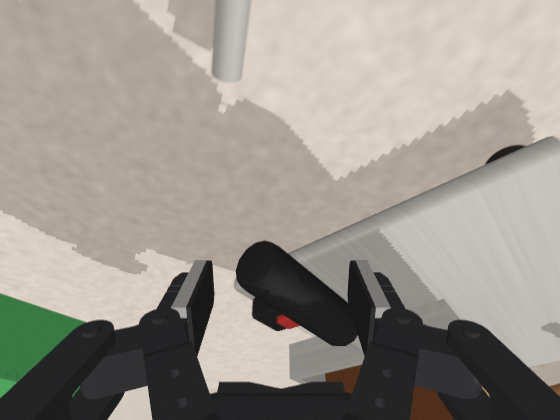

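View pics/s24c.png

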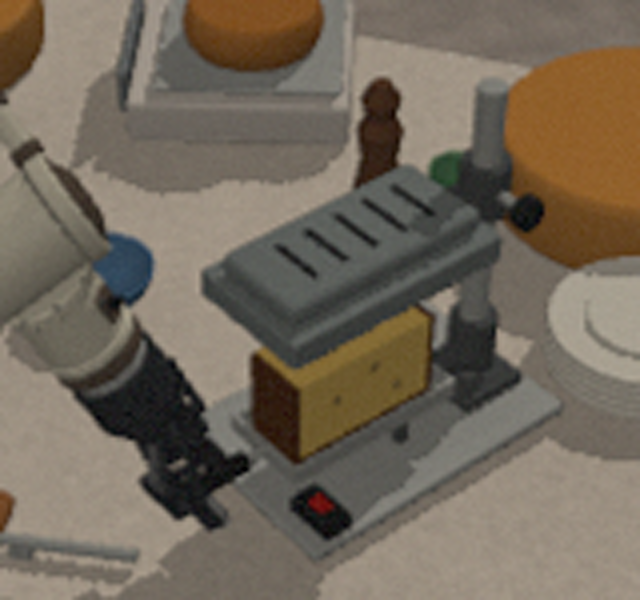

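Request:
play_rows(
  targets=[
    [0,0,0,-0.018,-0.03,0.01,-0.4],
    [0,0,0,-0.018,-0.03,0.01,-0.4],
    [0,0,0,-0.018,-0.03,0.01,-0.4],
  ],
)

```text
clock: 32.2
tcp_pos: [0.5878, 0.0016, 0.0545]
tcp_rot: [3.127, 0.484, -2.764]
force: [-10.9, 3.6, 5.4]
gripper_width: 0.0598
```

Request:
play_rows(
  targets=[
    [0,0,0,-0.018,-0.03,0.01,-0.4],
    [0,0,0,-0.018,-0.03,0.01,-0.4],
  ],
)

```text
clock: 32.4
tcp_pos: [0.5889, 0.002, 0.051]
tcp_rot: [3.114, 0.475, -2.762]
force: [-9.4, 4.4, 5.3]
gripper_width: 0.0598
```

```bash

python3 - <<'E'
from plan import *
print(alpha()); w=snap('wrist','w25'); s=snap('side','s25'); crop(s,'s25c',240,160,120,110,6)
for a in (0,.02,.04):
  az=1.5*np.pi+YAW-a
  print(a,[proj(w,[*(PIV+r*np.array([np.cos(az),np.sin(az)])),.074]) for r in (.252,.318)])
E
```

```text
(array([-0.0287,  0.2876,  0.0679]), array([-9.444 ,  4.4232,  5.284 ]), array([-0.3841,  0.1784,  2.0502,  0.5801,  0.6597, -2.7594]))
0 [array([343.3863, 332.8175]), array([246.8736, 266.2152])]
0.02 [array([353.4815, 329.6267]), array([261.7561, 259.3485])]
0.04 [array([363.9488, 326.4331]), array([277.5478, 252.3589])]
```

View pics/w25.png

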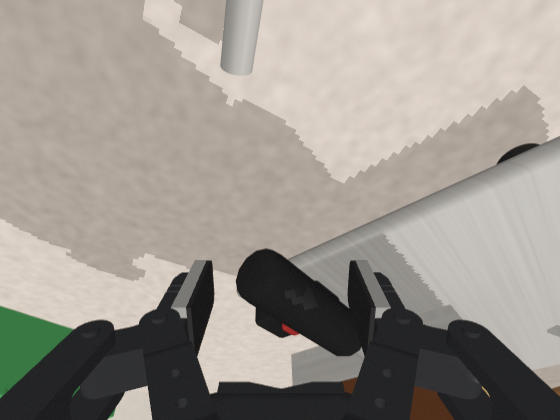

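View pics/s25c.png

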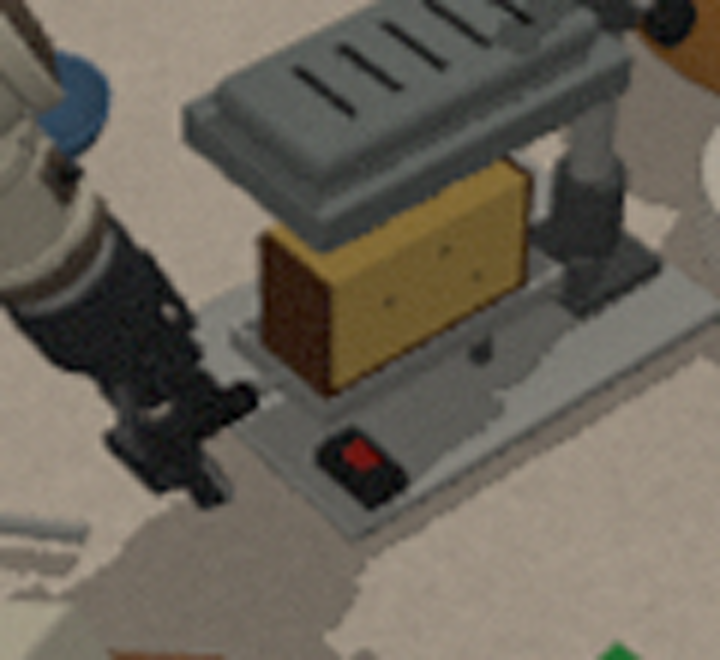

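Request:
play_rows(
  targets=[
    [0,0,0,0.01,0.05,-0.01,-0.4],
    [0,0,0,0.01,0.05,-0.01,-0.4],
    [0,0,0,0,0,0,-0.4],
  ],
)

```text
clock: 32.8
tcp_pos: [0.5829, 0.0106, 0.0524]
tcp_rot: [3.115, 0.477, -2.763]
force: [1.0, -0.4, -0.4]
gripper_width: 0.0599
```

```bash

python3 - <<'E'
from plan import *
print(alpha()); w=snap('wrist','w26')
for a in (0,.02,.04):
  az=1.5*np.pi+YAW-a
  print(a,[proj(w,[*(PIV+r*np.array([np.cos(az),np.sin(az)])),.074]) for r in (.252,.318)])
E
```

```text
(array([0.0047, 0.2832, 0.0693]), array([ 0.9911, -0.3681, -0.4469]), array([-0.371 ,  0.1585,  2.0704,  0.5781,  0.6522, -2.7458]))
0 [array([319.7075, 332.7257]), array([217.3927, 267.5598])]
0.02 [array([329.337 , 329.5922]), array([231.3142, 260.8727])]
0.04 [array([339.3314, 326.457 ]), array([246.1067, 254.0706])]
```

View pics/w26.png

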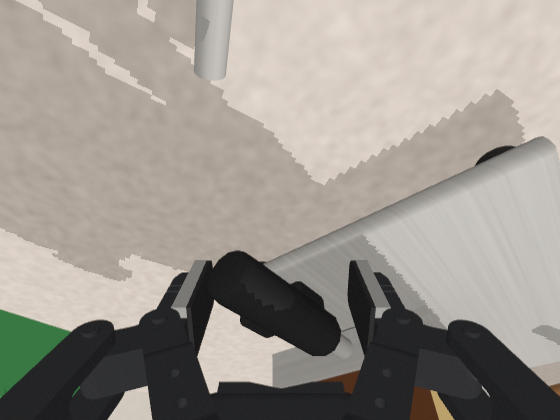

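Request:
play_rows(
  targets=[
    [0,0,0,0,0,0,-1],
    [0,0,0,0,0,0,-1],
    [0,0,0,0,0,-0.1,-1],
    [0,0,0,0,0,-0.2,-1],
    [0,0,0,0,0,-0.3,-1],
    [0,0,0,0,0,-0.3,-1],
    [0,0,0,0,0,-0.35,-1],
    [0,0,0,0.1,0,-0.35,-1],
  ],
)

```text
clock: 33.65
tcp_pos: [0.5048, -0.0251, 0.1945]
tcp_rot: [3.114, 0.473, -2.764]
force: [0.0, 0.1, 0.9]
gripper_width: 0.0854
```

```bash

python3 - <<'E'
from plan import *
print(alpha()); w=snap('wrist','w27')
for a in (0,.02,.04):
  az=1.5*np.pi+YAW-a
  print(a,[proj(w,[*(PIV+r*np.array([np.cos(az),np.sin(az)])),.074]) for r in (.252,.318)])
t=snap('top','t27');crop(t,'t27c',180,130,120,110,6);s=snap('side','s27');crop(s,'s27c',240,130,120,110,6)
E
```

```text
(array([0.1398, 0.3575, 0.2114]), array([0.0384, 0.1363, 0.9011]), array([-0.533 , -0.2952,  2.1698,  0.4538,  1.0331, -2.6775]))
0 [array([299.8201, 223.1423]), array([253.275 , 180.1643])]
0.02 [array([304.4444, 220.8771]), array([259.4936, 176.5117])]
0.04 [array([309.1883, 218.643 ]), array([265.9258, 172.8904])]
```

View pics/w27.png

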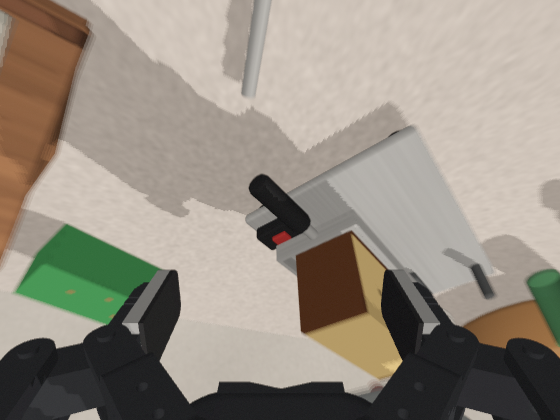

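View pics/t27c.png

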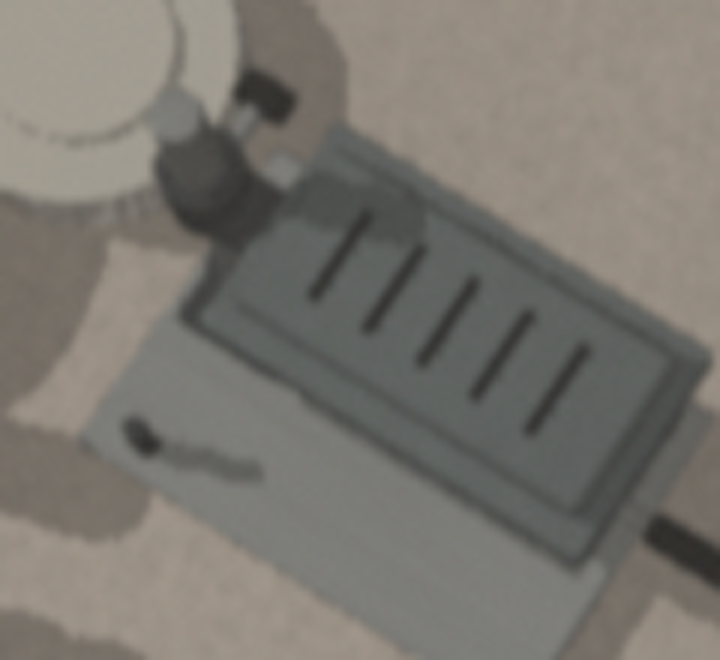

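View pics/s27c.png

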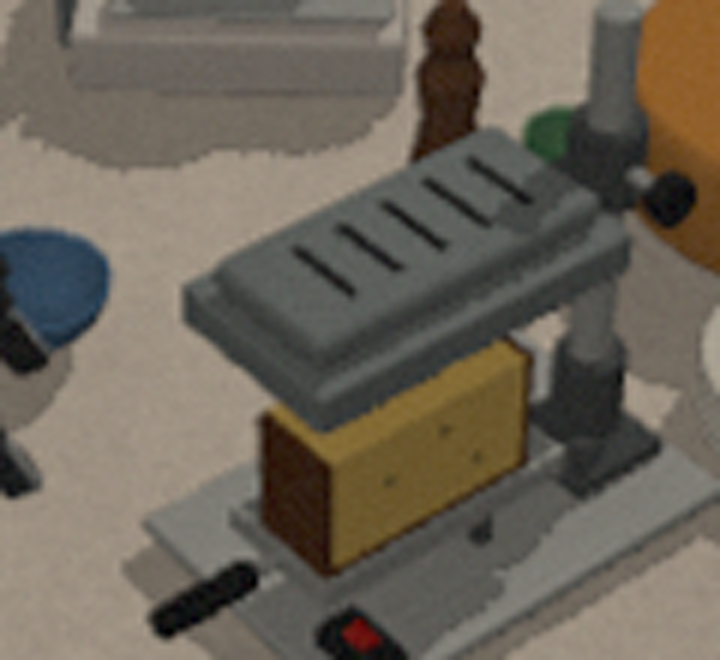

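```bash

python3 - <<'E'
from plan import *
def seg(name,p,thr=48,box=None):
    pass
t=load('t27'); im=t['pixels']
crop(t,'t27d',270,200,60,50,10); 
w=load('w27'); crop(w,'w27d',230,160,100,80,7)
E
```

```text
(no output)
```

View pics/t27d.png

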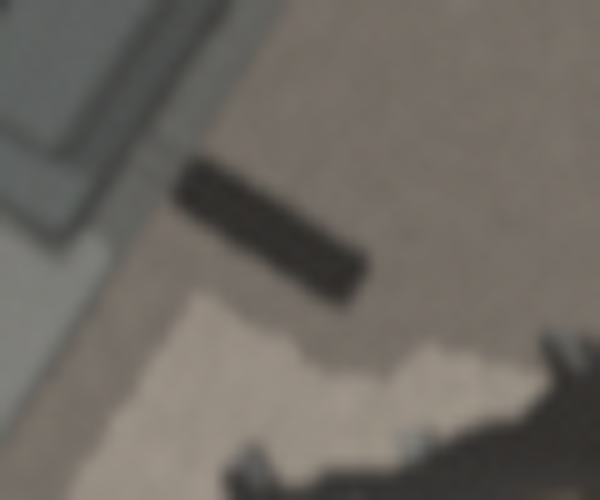

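View pics/w27d.png

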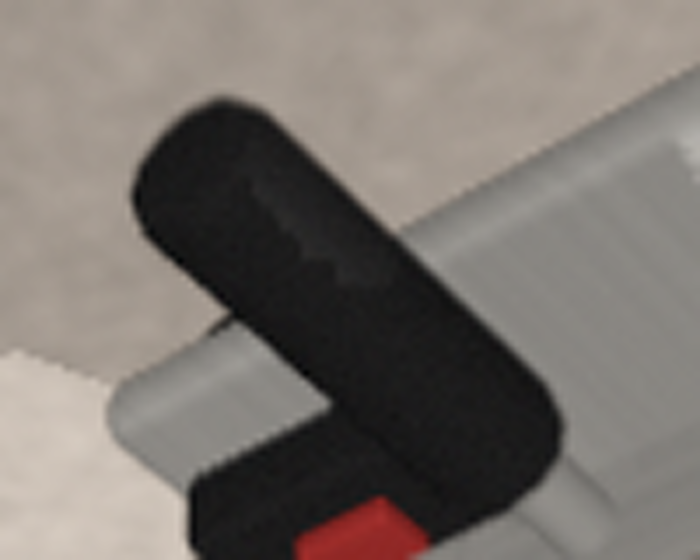

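```bash

python3 - <<'E'
from plan import *
def az(p,uv):
    X=onz(p,*uv,.074)[:2]-PIV; return np.degrees(np.arctan2(X[1],X[0]))%360,np.linalg.norm(X)
t=load('t27'); w=load('w27')
for uv in [(270+18.5,200+18.0),(270+35.5,200+28.2)]: print('top home',az(t,uv))
for uv in [(230+200/7,160+155/7),(230+490/7,160+430/7)]: print('wrist home',az(w,uv))
w=load('w17'); 
for uv in [(281,104),(280.5,28)]: print('wrist out',az(w,uv))
# hood/base axes from full-res edges top: base near edge in t27c px
b=[onz(t,180+u/6,130+v/6,.022)[:2] for u,v in [(82,440),(430,655)]]; d=b[1]-b[0]; print('base edge',np.degrees(np.arctan2(d[1],d[0]))%360)
b=[onz(t,180+u/6,130+v/6,.215)[:2] for u,v in [(182,315),(578,570)]]; d=b[1]-b[0]; print('hood edge',np.degrees(np.arctan2(d[1],d[0]))%360)
E
```

```text
top home (np.float64(238.83815750513986), np.float64(0.2521676453430474))
top home (np.float64(239.07663372623435), np.float64(0.3146083508700359))
wrist home (np.float64(238.6345872783295), np.float64(0.31375675473664316))
wrist home (np.float64(238.6723771530335), np.float64(0.2538329873450832))
wrist out (np.float64(155.30604847343764), np.float64(0.2572469395890346))
wrist out (np.float64(155.39187271383545), np.float64(0.3180690435385938))
base edge 239.80892393335984
hood edge 238.3883178724347
```

```bash
python3 - <<'E'
from plan import *
print(arm.job_done(), arm.read_state()['clock'])
E
```

```text
the job is handed in; nothing more can be done
the job is handed in; nothing more can be done
```

The raclette job is done and handed in at about 33.8 s of the 72 s allowed.

I swung the empty holder out to its end stop and set the cheese from the riser's middle place in the pan. I then swung the loaded holder back to its home stop and backed the open gripper clear.

- **Swing:** the wrist camera put the handle at 155.35° fully out and 238.65° home. That is a swing of 1.454 rad against the nominal 1.45. The top camera put home at 238.8–239.1°. I pushed against both stops only gently, about 10–14 N.
- **Cheese:** after release, its top face measured 148 x 59 mm when taken at 155 mm high, so it lies flat on the pan floor with the cut face up. It sat within 1 mm of the pan's centre both ways. The last side picture shows it still upright in the pan under the hood.
- **Readings that disagreed:**
  - The cheese touched down about 3 mm higher than I had calculated, and that touch read up to about 16 N for a moment.
  - The heater's own direction, read from its edges, varied between 238.4° and 239.8°. I therefore relied on the end stop and the swing span to judge home.
- **Other things in the scene:** I felt no contact with the hood or anything else. I did not re-measure the other cheeses, the glasses or the utensils afterwards.

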